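# Change a trim rack over to new reels

### The arm

A 6-joint arm with a two-finger parallel gripper is mounted at the origin on the work surface. World frame = base frame: x ahead of the robot, y to its left, z up, the work surface at z = 0. Lengths are in m, angles in rad, forces in N, time in s.
With the tool pointing down it reaches from about 0.25 to 0.775 m from the base axis. Payload 4 kg.
Tool frame: the origin (TCP) lies midway between the tips of the shut fingers; the grasp point (between the pads) lies 19 mm behind it; z points along the fingers, y is the direction in which the jaws open and shut (so a half turn about z gives the same grasp; the last joint's range is limited). The gripper opens to 94 mm and grips with 3 to 60 N. Pads are 16 mm wide; open, the fingers measure 119 mm over their backs; the gripper's body (75 mm by 177 mm) begins 78 mm behind the grasp point.
Start: joints at [-1.448, 0.087, 1.371, -0, 1.684, -0.103], TCP at [0.123, -0.536, 0.206] pointing down, gripper open.
Joint ranges: [-3.1, 3.1], [-0.76, 2.03], [0.27, 2.55], [-1.08, 4.22], [0.17, 2.65], [-2.57, 2.57]. Speed limits (rad/s): [2.79, 2.79, 3.14, 3.14, 3.14, 3.14].

### API

Orientations are given as [roll, pitch, yaw] about the fixed x, y, z axes, in that order (R = Rz(yaw) Ry(pitch) Rx(roll)).
In Python, from bench import robot gives the robot as it stands.
- The arm moves only by the tool carry_out, never from a script. Its argument "deltas" is text: rows parted by semicolons, each of 7 numbers parted by spaces: the shift along the tool's x, y, z in mm, then the turn, a rotation vector about the tool's x, y, z in rad, then the closure, from 0 (fully open) to 1 (shut). A call has exactly 8 rows; each row is the pose to reach, as a shift and turn from the pose commanded when the call began, along the tool's axes at that moment; what a row does not reach only later rows make up. A row lasts 1/12 s, in which the tool goes at most 41.7 mm and 7.16 degrees, less where a joint would pass 70% of its speed; a pose out of reach is approached as far as the arm can. A call with a gripper value outside its range is refused whole. The fingers move at their own pace and stop on an object; the grip force is fixed at half the most. Time passes only in rows, so rows that repeat a pose let the fingers close, or fill a call up. It gives the time, the measured TCP pose, the force and the opening at its end, in the units of the state.
- robot.get_obs(): the state, without advancing time (a new reading comes with each control period).
- robot.snapshot(name): name is "side" or "top"; returns a dict with "pixels" (420x560x3 uint8, red, green, blue), "range_z" (420x560 float32, m along the optical axis (not along the pixel's ray), 0 where there is no reading), "camera_matrix" (3x3 intrinsics, pixels), "rvec" (rotation vector, rad) and "tvec" (3), from world to camera coordinates, as OpenCV has them. Camera axes: x right, y down, z forward; pixel columns grow to the right and rows downward; lengths in m; the calibration is good to about 2 mm. A picture is of the moment at which its call begins.
- robot.close_job(): hands the job in, once; it reports no verdict.
Trained networks look in a picture, given as the dict that the camera call returned (one of the last four; its "shot" number tells which), for a name from the list of things; names that differ only in an ending like _2 or _b are one class to them, and where a whole thing is asked for, a point or a joint stands for the part that bears it (a point fixed in the world has none). Each returns a list of dicts, best first, with "p" (0 to 1); they miss things now and then, are a little off and sometimes report something else, mostly with a low value. They report only what shows in the picture. A call takes as long as a camera call.
- robot.look_for(picture, thing): "at" ([x, y, z] in m, in the coordinates of the camera as it stood for that picture, good to about 4 mm: the middle of the surface that is visible of it).
- robot.place_of(picture, thing): "at" ([x, y, z] in m, in the coordinates of the camera as it stood for that picture, good to about 4 mm: a listed point, or the origin of a listed thing).
The state is a dict: "time": time; "joint_positions": joint angles; "qvel": joint speeds; "joint_torque": joint torques, N m; "tool_pos": TCP position; "ee_rot": TCP orientation; "wrist_force": force on the tool from outside, world axes, zero at the start; "wrist_torque": the same for the moment, N m; "width": finger opening in m.
Only numpy, scipy, OpenCV 4.12 (cv2) and the standard library are available. Lean on these libraries where they do the work, as an engineer would, in place of code of your own. Each camera call takes 0.05 s, during which the arm holds its last target.

### The job

Change the trim rack over to the new reels. First take the used-up reels (long spindles, brown flanges) out of the rack and lay them in the grey tray; then undo the black clamp knob on the rack's sliding end, slide that end in until its white pointers line up with the red marks, and clamp it tight again while the rack is still empty. Then load every coloured reel on the table, one to a slot in any order, pressing its spindle down until both ends have snapped past the orange sprung jaws and sit fully home in their forks; leave everything else on the table where it is.

Things in the scene. Friction and masses are not known exactly. Their poses are not given: they have to be found in the camera images.
- rack: Trim rack, fixed to the table. Origin on the table, below the middle of a seated spindle; x across the slots, y along the spindles. Plywood base 270 mm in x, -115 to +260 mm in y, 12 mm thick. White end plates, 250 x 12 mm, stand across it: fixed at y = -85 mm, sliding at +85 mm when set. Each carries four black fork clips 60 mm apart in x, in facing pairs; clip tops at z = 81 mm.
- slot1 (a point): Slot 1: where the middle of a fully seated spindle belongs, axis 62 mm above the table; axes as the rack's; rack x = -90 mm. Each fork is a slot 11.6 mm wide, open upwards, mouth flared, cheek up to 19 mm above the seated axis.
- slot2 (a point): Slot 2, same, rack x = -30 mm. On the +x side of each fork an orange sprung jaw, hinged below, leans its nose over the slot, 7 to 8 mm above the seated axis, narrowing it to 7 mm. A spindle laid in loosely rests on the noses, its axis about 13 mm too high.
- slot3 (a point): Slot 3, same, rack x = +30 mm. Pushing the spindle down swings the jaws aside (about 10 N for both ends together) and they snap back over it. Drawing it out again takes about 6 N.
- slot4 (a point): Slot 4, same, rack x = +90 mm.
- rack_seats (a point): Middle of the four slots at the height of a fully seated spindle's axis (62 mm above the table, above the rack's origin); axes as the rack's. The sliding plate stands 85 mm from here along y when set; from it a grey foot, 70 mm wide, top 32 mm above the table, runs 86 mm outwards (+y) over the aluminium rail and carries the knob.
- red_mark (a point): Point on the rack's centre line level with the two red marks on the base (12 mm above the table); the rack's y = 165 mm. The marks are red lines 40 mm long on the base, either side of the sliding foot; the foot has a white pointer on either side near its outer end, 80 mm outward of the sliding plate's middle.
- slide (a joint): Position of the rack's sliding end along the rack's y (m): 0 with its white pointers exactly at the red marks, more = further out (rack too wide); -0.012 to 0.070. Runs freely (about 2 N) when the knob is loose; holds about 27 N when clamped.
- clamp_knob (a joint): Black clamp knob on the sliding foot, upright axis, turn (rad): 0 = fully undone, grows clockwise seen from above, stop at 1.5 = fully tight. Free below about 0.6, clamps above it; turning takes up to 0.13 N m, and it stays as it is left.
- knob_grip (a point): Point to grip the clamp knob: on its axis, 57 mm above the table, 58 mm outward of the sliding plate's middle. The knob's grip is an upright bar 46 mm long (along this point's x), 13 mm thick, from 45 to 68 mm above the table; turns with the knob. The knob can be gripped to drag the sliding end.
- reel_red: Red trim reel rigid on its spindle, about 140 g; may be absent. Reel: white octagonal flanges 50 mm across flats, 36 mm wide along the spindle. Spindle: steel, 10 mm thick, 204 mm long, a black button 16 mm across, 6 mm long on each end (192 mm between them). Origin: middle of reel and spindle; y along the spindle, ends alike. Starts on the table on a flat, axis level, 25 mm up.
- reel_blue: Blue trim reel rigid on its spindle, about 140 g; may be absent. Reel: white octagonal flanges 50 mm across flats, 36 mm wide along the spindle. Spindle: steel, 10 mm thick, 204 mm long, a black button 16 mm across, 6 mm long on each end (192 mm between them). Origin: middle of reel and spindle; y along the spindle, ends alike. Starts on the table on a flat, axis level, 25 mm up.
- reel_green: Green trim reel rigid on its spindle, about 140 g; may be absent. Reel: white octagonal flanges 50 mm across flats, 36 mm wide along the spindle. Spindle: steel, 10 mm thick, 204 mm long, a black button 16 mm across, 6 mm long on each end (192 mm between them). Origin: middle of reel and spindle; y along the spindle, ends alike. Starts on the table on a flat, axis level, 25 mm up.
- reel_amber: Amber trim reel rigid on its spindle, about 140 g; may be absent. Reel: white octagonal flanges 50 mm across flats, 36 mm wide along the spindle. Spindle: steel, 10 mm thick, 204 mm long, a black button 16 mm across, 6 mm long on each end (192 mm between them). Origin: middle of reel and spindle; y along the spindle, ends alike. Starts on the table on a flat, axis level, 25 mm up.
- spent_a: Used-up reel on a longer spindle, rigid, 110 g; may be absent. Bare paper core between brown octagonal flanges, 50 mm across flats, 36 mm wide over both along the spindle. Spindle 10 mm thick, 262 mm long with a black button as on the others at each end. Origin in the middle; y along the spindle. Starts seated in slot 2, its middle about 20 mm towards +y of the slot's point.
- spent_b: The same as spent_a, but starts seated in slot 4; one of the two may be absent.
- tray: Grey open tray for used-up reels, fixed: outside 300 mm (x) by 145 mm (y) by 40 mm high, walls and floor 5 mm thick. Origin under its middle; x along its long side. A reel lying in it on its flanges has its axis 30 mm above the table; two lie side by side, about 60 mm apart in y.
- bottle: Bystander, to be left alone: white squeeze bottle, 70 across, 190 tall, upright (mm). Origin under its middle.
- tub: Bystander, to be left alone: white lidded plastic tub, 98 across the lid, 86 tall (mm). Origin under its middle.
- cone_orange: Bystander, to be left alone: cone of orange thread, 62 across the foot, 112 tall (mm). Origin under its middle.
- cone_green: Bystander, to be left alone: cone of olive-green thread, 62 across the foot, 112 tall (mm). Origin under its middle.
- shears: Bystander, to be left alone: tailor's shears with black grips, about 215 long, 9 thick, lying flat; origin near the pivot (mm).
- pincushion: Bystander, to be left alone: red domed pincushion, 72 across, 37 tall (mm). Origin under its middle.
- marker: Bystander, to be left alone: yellow fabric marker, 130 x 17 x 17, lying flat (mm). Origin under its middle.

How it is judged:
By the outcome, as a careful person would: the job done as asked, in the order asked, and still so for the second after the job is handed in, with the robot touching nothing.
Of reel_red, reel_blue, reel_green, reel_amber only 3 to 4 are there at a start; the rules pass over those that are not, and their reading is None.
Of spent_a, spent_b only 1 to 2 are there at a start; the rules pass over those that are not, and their reading is None.
At some moment in a run one of reel_red, reel_blue, reel_green, reel_amber may be knocked a few centimetres aside while the robot is not near it.
Once in a run the grip may slacken for a moment while it holds something.
It also fails if it takes over 210 s, if anything falls off the work surface, if the arm or the gripper's body presses on something with over 40 N, if the wrist force passes 120 N, or if a joint passes its speed limit or range.

## Working session

There is one attempt and no reset: what is moved stays moved. The work goes in short steps, Python scripts to look and compute and a tool call to move; the robot and the scene stay as the last step left them, time stands still between calls to the robot, and variables do not carry over. Pictures are saved under pics/ and viewed, and the job is handed in when it is done.

Besides the shell and the picture viewer there is one more tool, called after "Call:" in YAML: its name, and indented under it one key for each argument. carry_out: Moves the arm, as the interface text tells. Its arguments: {"type":"object","properties":{"deltas":{"type":"string"}},"required":["deltas"]}

```bash
ls; mkdir -p pics
cat > h.py <<'E'
import numpy as np, cv2
from scipy.spatial.transform import Rotation as R
from bench import robot
def snap(n,fn=None):
    s=robot.snapshot(n)
    if fn: cv2.imwrite('pics/'+fn,s['pixels'][:,:,::-1])
    return s
def c2w(s,p):
    Rm=cv2.Rodrigues(np.array(s['rvec'],float))[0]
    return Rm.T@(np.array(p,float)-np.array(s['tvec'],float).ravel())
def w2p(s,p):
    q,_=cv2.projectPoints(np.array(p,float).reshape(-1,1,3),np.array(s['rvec'],float),np.array(s['tvec'],float),s['camera_matrix'],None)
    return q.reshape(-1,2)
def cloud(s):
    z=s['range_z'];K=s['camera_matrix'];v,u=np.mgrid[0:z.shape[0],0:z.shape[1]]
    P=np.stack([(u-K[0,2])/K[0,0]*z,(v-K[1,2])/K[1,1]*z,z],-1)
    Rm=cv2.Rodrigues(np.array(s['rvec'],float))[0]
    W=(P-np.array(s['tvec']).ravel())@Rm
    W[z==0]=np.nan
    return W
def find(s,n,f='place_of'):
    return [(np.round(c2w(s,d['at']),4).tolist(),round(d['p'],2)) for d in getattr(robot,f)(s,n)]
E
python3 - <<'E'
from h import *
o=robot.get_obs();print(o)
a=snap('top','t0.png');b=snap('side','s0.png')
for n in ['rack','slot1','slot4','rack_seats','red_mark','knob_grip','reel_red','reel_blue','reel_green','reel_amber','spent_a','spent_b','tray','bottle','tub','cone_orange','cone_green','shears','pincushion','marker']:
    print(n,find(a,n)[:3],'|',find(b,n)[:3])
for s in(a,b): print(s['camera_matrix'].tolist(),c2w(s,[0,0,0]),c2w(s,[0,0,1])-c2w(s,[0,0,0]))
E
```

```text
pics
{'time': 0.0, 'joint_positions': array([-1.44806786e+00,  8.79623133e-02,  1.37222141e+00, -3.61783579e-05,
        1.68359368e+00, -1.03147054e-01]), 'qvel': array([ 0.00026617,  0.00026054, -0.00122951,  0.00081783,  0.00092908,
        0.00044368]), 'joint_torque': array([-4.17689935e-04, -3.40176451e+01, -3.02432227e+01,  7.18298508e-02,
        3.29120317e-02, -1.85511258e-04]), 'tool_pos': array([ 0.12306947, -0.53550129,  0.20431684]), 'ee_rot': array([-3.13941581e+00, -1.89184874e-04,  2.25871277e-01]), 'wrist_force': array([ 0.05887866, -0.26040565, -0.04060492]), 'wrist_torque': array([ 0.02183327,  0.01159291, -0.01946683]), 'width': 0.09359290734352263}
rack [([0.5509, -0.1756, 0.0056], 0.66)] | [([0.5507, -0.1786, 0.0026], 0.93)]
slot1 [([0.4606, -0.179, 0.0676], 0.83), ([0.6408, -0.1794, 0.0634], 0.74), ([0.5835, -0.1785, 0.0647], 0.69)] | [([0.4585, -0.1769, 0.0583], 0.94), ([0.5798, -0.1742, 0.0567], 0.83), ([0.6446, -0.1783, 0.0641], 0.83)]
slot4 [([0.4606, -0.179, 0.0676], 0.83), ([0.6408, -0.1794, 0.0634], 0.74), ([0.5835, -0.1785, 0.0647], 0.69)] | [([0.4585,
[... 1635 characters left out ...]
0.3138, 0.0037], 0.92), ([0.5223, -0.1805, 0.0599], 0.59)]
pincushion [([0.3442, -0.2517, 0.0036], 0.62)] | [([0.5123, -0.4287, -0.0019], 0.73), ([0.4974, 0.3095, 0.029], 0.72), ([0.3459, -0.2487, -0.0025], 0.52)]
marker [([0.6789, 0.1688, 0.0056], 0.85)] | [([0.6817, 0.1703, -0.0004], 0.76), ([0.4571, -0.1799, 0.0634], 0.32)]
[[448.8632548158012, 0.0, 276.02585951666356], [0.0, 448.8632548158012, 212.5156608509095], [0.0, 0.0, 1.0]] [ 0.3727424  -0.01367924  1.1607827 ] [ 0.13413092  0.00469495 -0.9909525 ]
[[484.92899753381073, 0.0, 264.07716586910254], [0.0, 484.92899753381073, 213.8119440298864], [0.0, 0.0, 1.0]] [-0.15389149  0.79784287  1.00246381] [ 0.4902605  -0.58680007 -0.64444574]
```

View pics/t0.png

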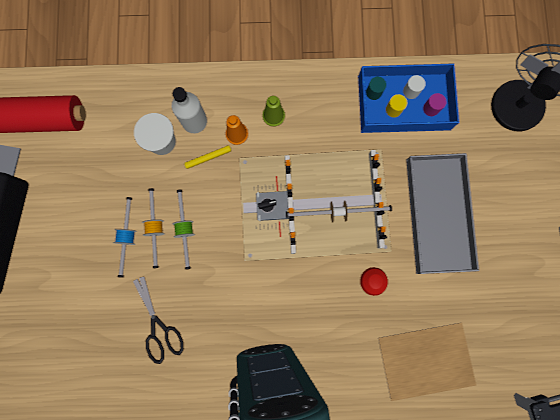

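View pics/s0.png

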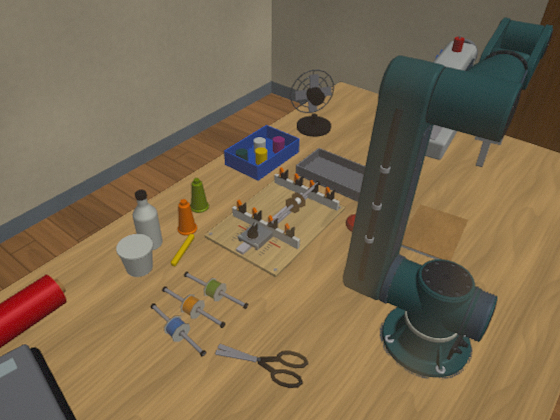

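Run:
```python
from h import *
a=snap('top');b=snap('side')
p=a['pixels'][:,:,::-1]
cv2.imwrite('pics/t1.png',cv2.resize(p[140:270,230:400],None,fx=4.6,fy=4.6,interpolation=cv2.INTER_CUBIC))
q=b['pixels'][:,:,::-1]
cv2.imwrite('pics/s1.png',cv2.resize(q[160:280,200:350],None,fx=5,fy=5,interpolation=cv2.INTER_CUBIC))
W=cloud(a);np.save('Wt.npy',W)
# plate tops: z
V=W.reshape(-1,3);C=a['pixels'].reshape(-1,3).astype(int)
m=(abs(V[:,0]-.55)<.15)&(V[:,1]>-.32)&(V[:,1]<.1)
m2=m&(V[:,2]>.02)
h,e=np.histogram(V[m2][:,1],bins=np.arange(-.3,.1,.006));print([(round(x,3),int(n)) for x,n in zip(e,h) if n])
for nm,lo,hi in(('fixed',-.275,-.25),('slide',-.08,-.03)):
    k=m2&(V[:,1]>lo)&(V[:,1]<hi); print(nm,np.percentile(V[k],[1,50,99],axis=0))
```

```text
[(np.float64(-0.3), 1), (np.float64(-0.294), 18), (np.float64(-0.288), 12), (np.float64(-0.282), 20), (np.float64(-0.276), 67), (np.float64(-0.27), 199), (np.float64(-0.264), 368), (np.float64(-0.258), 198), (np.float64(-0.252), 33), (np.float64(-0.246), 30), (np.float64(-0.24), 31), (np.float64(-0.234), 30), (np.float64(-0.228), 33), (np.float64(-0.222), 31), (np.float64(-0.216), 29), (np.float64(-0.21), 30), (np.float64(-0.204), 36), (np.float64(-0.198), 26), (np.float64(-0.192), 25), (np.float64(-0.186), 30), (np.float64(-0.18), 80), (np.float64(-0.174), 42), (np.float64(-0.168), 48), (np.float64(-0.162), 38), (np.float64(-0.156), 33), (np.float64(-0.15), 81), (np.float64(-0.144), 34), (np.float64(-0.138), 32), (np.float64(-0.132), 37), (np.float64(-0.126), 29), (np.float64(-0.12), 33), (np.float64(-0.114), 33), (np.float64(-0.108), 30), (np.float64(-0.102), 34), (np.float64(-0.096), 32), (np.float64(-0.09), 33), (np.float64(-0.084), 30), (np.float64(-0.078), 36), (np.float64(-0.072), 27), (np.float64(-0.066), 36), (np.float64(-0.06), 39), (np.float64(-0.054), 140), (np.float64(-0.048), 243), (np.float64(-0.042), 177), (np.float64(-0.036), 79), (np.float64(-0.03), 69), (np.float64(-0.024), 67), (np.float64(-0.018), 59), (np.float64(-0.012), 69), (np.float64(-0.006), 67), (np.float64(0.0), 68), (np.float64(0.006), 64), (np.float64(0.012), 65), (np.float64(0.018), 69), (np.float64(0.024), 63), (np.float64(0.03), 59), (np.float64(0.036), 53), (np.float64(0.042), 29), (np.float64(0.048), 21), (np.float64(0.054), 21), (np.float64(0.06), 29), (np.float64(0.066), 21), (np.float64(0.072), 11)]
fixed [[ 0.43264799 -0.2732297   0.02101981]
 [ 0.55061098 -0.2616253   0.04897297]
 [ 0.67482761 -0.25158667  0.08442835]]
slide [[ 0.42389156 -0.07804455  0.02089087]
 [ 0.54171305 -0.0452849   0.04958235]
 [ 0.66677635 -0.03105814  0.0843706 ]]
```

View pics/t1.png

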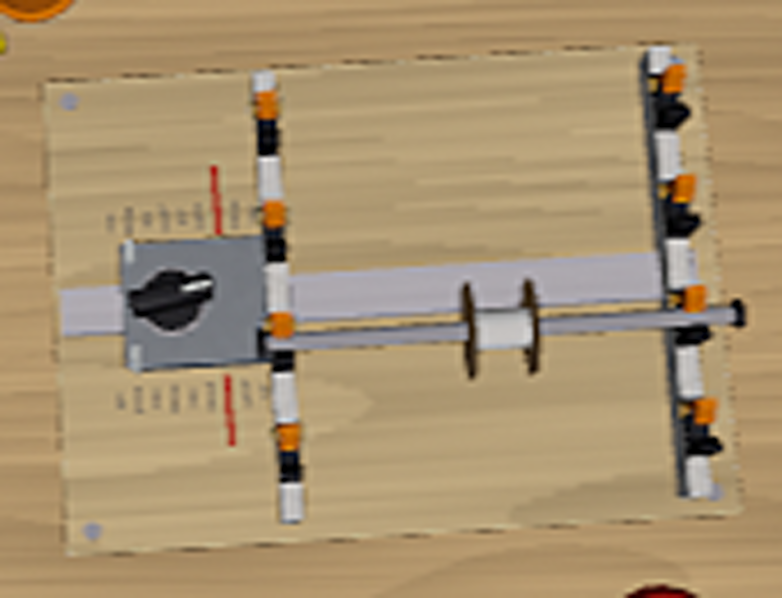

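View pics/s1.png

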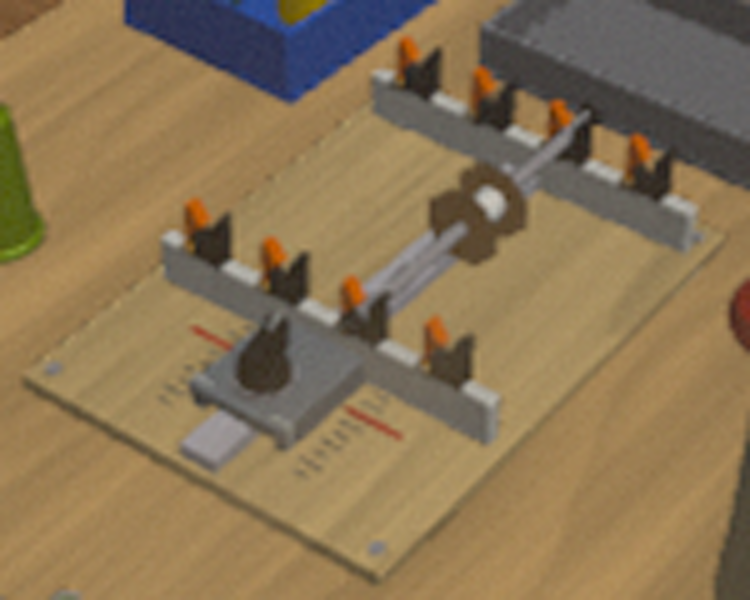

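```bash
cat >> h.py <<'E'
def ray(s,uv,z):
    K=s['camera_matrix'];uv=np.array(uv,float).reshape(-1,2);out=[]
    c=c2w(s,[0,0,0])
    for u,v in uv:
        d=c2w(s,[(u-K[0,2])/K[0,0],(v-K[1,2])/K[1,1],1])-c
        out.append(c+d*(z-c[2])/d[2])
    return np.array(out)
E
python3 - <<'E'
from h import *
a=snap('top');b=snap('side')
f=lambda p,x0,y0,k:[((u+.5)/k-.5+x0,(v+.5)/k-.5+y0) for u,v in p]
T=f([(42,85),(700,45),(742,515),(68,555)],230,140,4.6)
S=f([(25,380),(725,238),(380,575)],200,160,5)
rt=np.array([[.135,.26],[.135,-.115],[-.135,-.115],[-.135,.26]])
def fit(P,Q):
    A=[];y=[]
    for p,q in zip(P,Q): A+= [[p[0],-p[1],1,0],[p[1],p[0],0,1]];y+=[q[0],q[1]]
    x,r,_,_=np.linalg.lstsq(np.array(A),np.array(y),rcond=None);return x,np.round(np.array(A)@x-y,4)
X=ray(a,T,.012);print(X);x,r=fit(rt,X);print('top',x,np.hypot(*x[:2]),np.arctan2(x[1],x[0]),r)
X=ray(b,S,.012);x,r=fit(rt[[0,1,3]],X);print('side',X,x,np.hypot(*x[:2]),np.arctan2(x[1],x[0]),r)
X=ray(a,f([(212,167),(220,235),(227,375),(233,445)],230,140,4.6),.012);print('red top',X)
X=ray(b,f([(192,327),(232,347),(345,407),(402,437)],200,160,5),.012);print('red side',X)
for i in range(4):
    a=snap('top');b=snap('side')
    for n in ['slot1','rack_seats','red_mark','knob_grip','reel_blue','reel_green','reel_amber','tray','rack']:
        print(n,[q for q in find(a,n) if q[1]>.6],'|',[q for q in find(b,n) if q[1]>.6])
E
```

```text
[[ 0.67522318  0.08585833  0.012     ]
 [ 0.68782291 -0.2904655   0.012     ]
 [ 0.4197718  -0.29810485  0.012     ]
 [ 0.40777799  0.07559646  0.012     ]]
top [ 0.99717463  0.03291396  0.55003523 -0.17907405] 0.9977176801683902 0.032995240311092966 [ 0.0009 -0.0012  0.0006  0.0012 -0.0006 -0.0001 -0.0009  0.0002]
side [[ 0.67313271  0.08792662  0.012     ]
 [ 0.42030896 -0.29372258  0.012     ]
 [ 0.40895296  0.07614407  0.012     ]] [ 0.83412503 -0.4384337   0.40407403 -0.13609466] 0.942331509264139 -0.4839337643854468 [-0.0425 -0.0663  0.046   0.0025 -0.0035  0.0638]
red top [[ 0.62468276 -0.00994439  0.012     ]
 [ 0.58535579 -0.0134231   0.012     ]
 [ 0.50564255 -0.01518625  0.012     ]
 [ 0.46629358 -0.01744871  0.012     ]]
red side [[ 0.62764158 -0.01175092  0.012     ]
 [ 0.5963562  -0.01353128  0.012     ]
 [ 0.50920111 -0.01603457  0.012     ]
 [ 0.46719168 -0.01742062  0.012     ]]
slot1 [([0.5202, -0.1799, 0.0622], 0.9), ([0.64, -0.178, 0.065], 0.75), ([0.4614, -0.1797, 0.0656], 0.72)] | [([0.6436, -0.1802, 0.0635], 0.81), ([0.521, -0.1786, 0.0605], 0.75), ([0.5818, -0
[... 2661 characters left out ...]
), ([0.5816, -0.1718, 0.0607], 0.87), ([0.4576, -0.1805, 0.0615], 0.7), ([0.6454, -0.1761, 0.0647], 0.68)]
rack_seats [([0.5527, -0.1815, 0.0645], 0.97)] | []
red_mark [] | [([0.5449, -0.0177, 0.0155], 0.89)]
knob_grip [] | []
reel_blue [([0.4739, 0.3787, 0.0267], 0.71)] | [([0.479, 0.3761, 0.0229], 0.97)]
reel_green [([0.4938, 0.2319, 0.0237], 0.63)] | [([0.493, 0.2276, 0.0243], 0.91)]
reel_amber [([0.496, 0.3058, 0.0253], 0.82)] | [([0.4972, 0.3061, 0.0287], 0.97)]
tray [([0.5125, -0.4312, 0.0021], 0.67), ([0.5535, -0.1777, 0.0035], 0.63)] | [([0.5146, -0.428, -0.0011], 0.87), ([0.5223, -0.1602, 0.0612], 0.61)]
rack [([0.5502, -0.1766, 0.0032], 0.79)] | [([0.5529, -0.1794, -0.0002], 0.62)]
```

```bash
cat >> h.py <<'E'
def spindle(s,c,yaw,zlo,zhi,half=.13,w=.012,excl=.022):
    """fit line to spindle points near centre c with direction yaw (spindle dir=(-sin,cos))"""
    V=cloud(s).reshape(-1,3);V=V[~np.isnan(V[:,0])];c=np.array(c[:2],float)
    for it in range(4):
        d=np.array([-np.sin(yaw),np.cos(yaw)]);n=np.array([np.cos(yaw),np.sin(yaw)])
        q=V[:,:2]-c;t=q@d;e=q@n
        m=(abs(t)<half)&(abs(t)>excl)&(abs(e)<w)&(V[:,2]>zlo)&(V[:,2]<zhi)
        if m.sum()<8: return None
        k=np.polyfit(t[m],e[m],1); c=c+n*k[1]; yaw=yaw-np.arctan(k[0]); w=max(.008,w*.8)
    # extents
    return np.round(c,4),round(yaw,4),int(m.sum()),np.round([t[m].min(),t[m].max(),V[m,2].max(),np.median(V[m,2])],4), np.round(np.std(e[m]),4)
E
python3 - <<'E'
from h import *
for n in('top','side'):
    s=snap(n);print(n)
    print(spindle(s,[.521,-.16],.035,.055,.075,half=.075))
    for nm,c in(('blue',(.477,.38)),('amber',(.496,.306)),('green',(.491,.229))):
        print(nm,spindle(s,c,np.pi/2,.015,.04,half=.1,w=.02,excl=.025))
E
```

```text
top
(array([ 0.5202, -0.16  ]), np.float64(0.0317), 170, array([-0.075 ,  0.0748,  0.072 ,  0.0674]), np.float64(0.0029))
blue (array([0.477 , 0.3751]), np.float64(1.4801), 254, array([-0.0994,  0.0989,  0.0377,  0.0308]), np.float64(0.003))
amber (array([0.496 , 0.3033]), np.float64(1.6385), 244, array([-0.0997,  0.0997,  0.0373,  0.0305]), np.float64(0.003))
green (array([0.491 , 0.2268]), np.float64(1.6784), 243, array([-0.1   ,  0.0995,  0.0391,  0.0306]), np.float64(0.003))
side
(array([ 0.5193, -0.1601]), np.float64(0.0346), 74, array([-0.0739,  0.0742,  0.0719,  0.0665]), np.float64(0.003))
blue (array([0.477 , 0.3785]), np.float64(1.4793), 222, array([-0.0999,  0.0998,  0.0371,  0.0304]), np.float64(0.0031))
amber (array([0.496 , 0.3067]), np.float64(1.6382), 211, array([-0.0999,  0.1   ,  0.0357,  0.0301]), np.float64(0.0032))
green (array([0.491 , 0.2302]), np.float64(1.6793), 197, array([-0.0988,  0.0997,  0.0375,  0.03  ]), np.float64(0.0028))
```

```bash
cat >> h.py <<'E'
def plan(xyz,yaw,ref=None):
    o=robot.get_obs();p=np.array(o['tool_pos']);Rm=R.from_euler('xyz',o['ee_rot'])
    T=R.from_euler('xyz',[np.pi,0,yaw])
    d=Rm.inv().apply(np.array(xyz)-p)*1000; r=(Rm.inv()*T).as_rotvec()
    print('t %.2f'%o['time'],'tcp',np.round(p,4),np.round(o['ee_rot'],3),'F',np.round(o['wrist_force'],1),'w %.4f'%o['width'])
    print('delta',np.round(d,1),np.round(r,3),'rows',round(np.linalg.norm(d)/41.7,1),round(np.degrees(np.linalg.norm(r))/7.16,1))
E
python3 - <<'E'
from h import *
plan([.5197,-.1595,.16],.034)
E
```

```text
t 6.40 tcp [ 0.1231 -0.5361  0.2055] [3.142 0.    0.226] F [-0.6 -0.5 -0.6] w 0.0936
delta [ 470.8 -278.2   45.5] [0.    0.    0.192] rows 13.2 1.5
```

Call:
carry_out:
  deltas: "40 -20 0 0 0 0.05 0;76 -43 7 0 0 0.1 0;111 -66 12 0 0 0.15 0;147 -87 16 0 0 0.192 0;182 -108 20 0 0 0.192 0;217 -128 24 0 0 0.192 0;253 -149 28 0 0 0.192 0;288 -170 32 0 0 0.192 0"

```text
time: 7.07
tool_pos: [0.3647, -0.3065, 0.1739]
ee_rot: [3.141, -0.001, 0.034]
wrist_force: [0.6, -0.7, 0.6]
width: 0.0941
```

Run:
```python
from h import *
plan([.5197,-.1595,.16],.034)
```

```text
t 7.07 tcp [ 0.3647 -0.3065  0.1739] [ 3.141e+00 -1.000e-03  3.400e-02] F [ 0.6 -0.7  0.6] w 0.0941
delta [ 159.8 -141.7   13.9] [ 0.001 -0.001 -0.   ] rows 5.1 0.0
```

Call:
carry_out:
  deltas: "30 -26 3 0 0 0 0;60 -53 6 0 0 0 0;90 -80 9 0 0 0 0;120 -106 12 0 0 0 0;150 -133 14 0 0 0 0;159 -141 14 0 0 0 0;159 -141 14 0 0 0 0;159 -141 14 0 0 0 0"

```text
time: 7.73
tool_pos: [0.5175, -0.1618, 0.1596]
ee_rot: [3.141, 0.001, 0.035]
wrist_force: [1.0, 0.6, 0.3]
width: 0.0942
```

Run:
```python
from h import *
plan([.5197,-.1595,.070],.034)
```

```text
t 7.73 tcp [ 0.5175 -0.1618  0.1596] [3.141e+00 1.000e-03 3.500e-02] F [1.  0.6 0.3] w 0.0942
delta [ 2.4 -2.3 89.6] [0.001 0.001 0.001] rows 2.2 0.0
```

Call:
carry_out:
  deltas: "2 -1 25 0 0 0 0.3;2 -2 50 0 0 0 0.3;2 -2 70 0 0 0 0.3;2 -2 82 0 0 0 0.3;2 -2 89 0 0 0 0.3;2 -2 89 0 0 0 0.3;2 -2 89 0 0 0 0.3;2 -2 89 0 0 0 0.3"

```text
time: 8.4
tool_pos: [0.5205, -0.1605, 0.0725]
ee_rot: [3.14, -0.003, 0.033]
wrist_force: [0.1, -0.7, 0.5]
width: 0.0657
```

Run:
```python
from h import *
plan([.5197,-.1595,.070],.034)
a=snap('top');b=snap('side')
p=a['pixels'][:,:,::-1];q=b['pixels'][:,:,::-1]
cv2.imwrite('pics/g1.png',np.hstack([cv2.resize(p[140:260,280:400],(400,400)),cv2.resize(q[140:260,230:350],(400,400))]))
```

```text
t 8.40 tcp [ 0.5205 -0.1605  0.0725] [ 3.14e+00 -3.00e-03  3.30e-02] F [ 0.1 -0.7  0.5] w 0.0657
delta [-0.8 -1.1  2.5] [ 0.001 -0.003 -0.001] rows 0.1 0.0
```

View pics/g1.png

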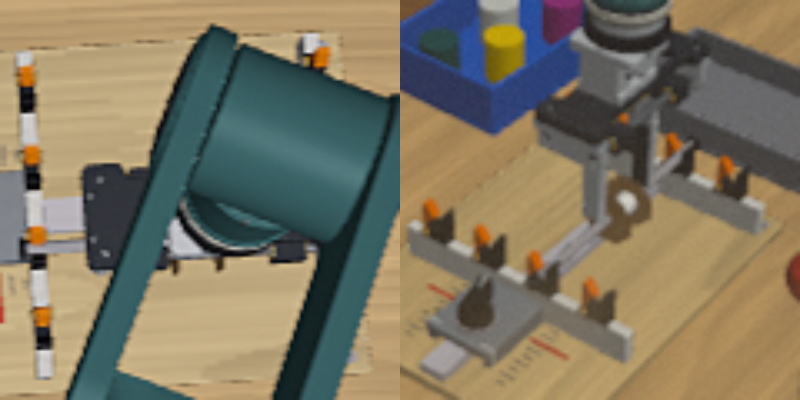

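Call:
carry_out:
  deltas: "0 0 2 0 0 0 0.3;0 0 2 0 0 0 0.3;0 0 2 0 0 0 1;0 0 2 0 0 0 1;0 0 2 0 0 0 1;0 0 2 0 0 0 1;0 0 2 0 0 0 1;0 0 2 0 0 0 1"

```text
time: 9.17
tool_pos: [0.5196, -0.1597, 0.0688]
ee_rot: [3.141, 0.0, 0.034]
wrist_force: [0.1, 0.8, -0.2]
width: 0.0356
```

Call:
carry_out:
  deltas: "0 0 -4 0 0 0 1;0 0 -9 0 0 0 1;0 0 -15 0 0 0 1;0 0 -25 0 0 0 1;0 0 -40 0 0 0 1;0 0 -60 0 0 0 1;0 0 -75 0 0 0 1;0 0 -75 0 0 0 1"

```text
time: 9.83
tool_pos: [0.5223, -0.1608, 0.1496]
ee_rot: [3.137, -0.009, 0.034]
wrist_force: [0.5, 0.4, -1.1]
width: 0.036
```

Run:
```python
from h import *
plan([.5197,-.1595,.15],.034)
b=snap('side')
q=b['pixels'][:,:,::-1]
cv2.imwrite('pics/g2.png',cv2.resize(q[100:260,200:380],None,fx=3,fy=3))
# tray
V=cloud(b).reshape(-1,3);print([np.round(x,3) for x in (spindle(b,[.5197,-.16],.034,.0,.01) or [])][:1])
a=snap('top');V=cloud(a).reshape(-1,3)
m=(V[:,0]>.33)&(V[:,0]<.70)&(V[:,1]<-.33)&(V[:,1]>-.53)&(V[:,2]>.03)&(V[:,2]<.05)
r=cv2.minAreaRect((V[m][:,:2]*1000).astype(np.float32));print(m.sum(),r)
```

```text
t 9.83 tcp [ 0.5223 -0.1608  0.1496] [ 3.137 -0.009  0.034] F [ 0.5  0.4 -1.1] w 0.0360
delta [-2.6 -1.4 -0.4] [ 0.004 -0.009 -0.   ] rows 0.1 0.1
[array([ 0.517, -0.16 ])]
926 ((514.2456665039062, -430.290771484375), (300.507080078125, 148.5242462158203), 1.3573720455169678)
```

View pics/g2.png

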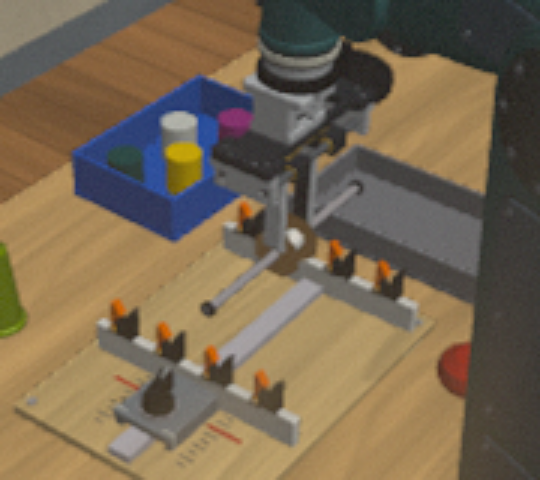

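Call:
carry_out:
  deltas: "-2 20 -10 0 0 -0.12 1;-4 50 -20 0 0 -0.24 1;-7 80 -20 0 0 -0.36 1;-9 115 -20 0 0 -0.48 1;-11 150 -20 0 0 -0.6 1;-13 185 -20 0 0 -0.72 1;-15 220 -20 0 0 -0.84 1;-17 245 -20 0 0 -0.96 1"

```text
time: 10.6
tool_pos: [0.5097, -0.4076, 0.1616]
ee_rot: [-3.139, 0.0, 0.998]
wrist_force: [0.5, 0.3, -1.8]
width: 0.0357
```

Run:
```python
from h import *
plan([.514,-.429,.13],1.595)
```

```text
t 10.60 tcp [ 0.5097 -0.4076  0.1616] [-3.139  0.     0.998] F [ 0.5  0.3 -1.8] w 0.0357
delta [-15.7  15.3  31.6] [-0.003 -0.    -0.597] rows 0.9 4.8
```

Call:
carry_out:
  deltas: "-3 3 5 0 0 -0.12 1;-6 6 10 0 0 -0.24 1;-9 9 15 0 0 -0.36 1;-13 12 20 0 0 -0.48 1;-15 15 30 0 0 -0.597 1;-15 15 30 0 0 -0.597 1;-15 15 30 0 0 -0.597 1;-15 15 30 0 0 -0.597 1"

```text
time: 11.27
tool_pos: [0.5151, -0.4254, 0.1332]
ee_rot: [-3.141, -0.001, 1.588]
wrist_force: [-0.5, 0.2, -0.9]
width: 0.0358
```

Run:
```python
from h import *
plan([.514,-.429,.04],1.595)
a=snap('top');b=snap('side')
p=a['pixels'][:,:,::-1];q=b['pixels'][:,:,::-1]
cv2.imwrite('pics/g3.png',np.hstack([cv2.resize(p[130:290,360:520],(400,400)),cv2.resize(q[80:240,240:400],(400,400))]))
```

```text
t 11.27 tcp [ 0.5151 -0.4254  0.1332] [-3.141e+00 -1.000e-03  1.588e+00] F [-0.5  0.2 -0.9] w 0.0358
delta [-3.7 -1.1 93.2] [-0.001 -0.001 -0.007] rows 2.2 0.1
```

View pics/g3.png

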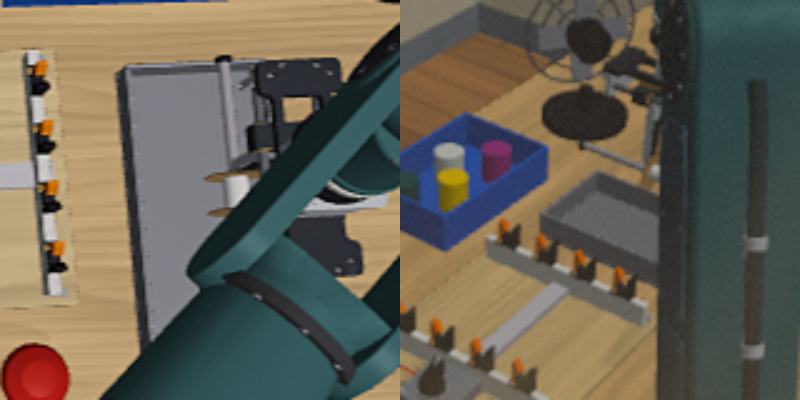

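Call:
carry_out:
  deltas: "-4 -1 25 0 0 -0.007 1;-4 -1 50 0 0 -0.007 1;-4 -1 70 0 0 -0.007 1;-4 -1 82 0 0 -0.007 1;-4 -1 90 0 0 -0.007 1;-4 -1 94 0 0 -0.007 1;-4 -1 94 0 0 -0.007 1;-4 -1 94 0 0 -0.007 1"

```text
time: 12.03
tool_pos: [0.5151, -0.4304, 0.0411]
ee_rot: [3.14, 0.002, 1.598]
wrist_force: [-1.1, 0.2, -0.0]
width: 0.0359
```

Call:
carry_out:
  deltas: "0 0 1 0 0 0 1;0 0 1 0 0 0 0.4;0 0 1 0 0 0 0.4;0 0 1 0 0 0 0.4;0 0 -5 0 0 0 0.4;0 0 -30 0 0 0 0.4;0 0 -65 0 0 0 0.4;0 0 -100 0 0 0 0.4"

```text
time: 12.7
tool_pos: [0.5137, -0.4292, 0.1401]
ee_rot: [-3.14, -0.002, 1.598]
wrist_force: [0.8, 0.4, 0.1]
width: 0.0561
```

Run:
```python
from h import *
o=robot.get_obs();print(o['joint_positions'])
plan([.5488,-.036,.16],1.53)
a=snap('top','t4.png')
p=a['pixels'][:,:,::-1]
cv2.imwrite('pics/k1.png',cv2.resize(p[180:240,235:310],None,fx=8,fy=8,interpolation=cv2.INTER_CUBIC))
```

```text
[-7.80589267e-01  3.74948868e-01  1.15400087e+00 -9.07107726e-05
  1.61541725e+00 -8.07604090e-01]
t 12.70 tcp [ 0.5137 -0.4292  0.1401] [-3.140e+00 -2.000e-03  1.598e+00] F [0.8 0.4 0.1] w 0.0561
delta [392.1  45.6 -19.3] [-0.002 -0.002  0.068] rows 9.5 0.5
```

View pics/t4.png

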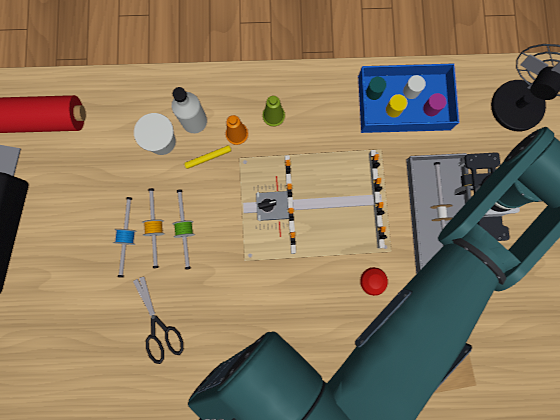

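View pics/k1.png

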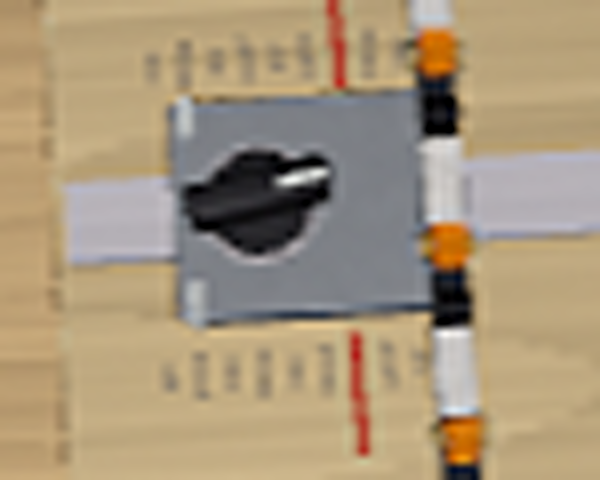

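Run:
```python
from h import *
for n in('top','side'):
    s=snap(n);V=cloud(s).reshape(-1,3);C=s['pixels'].reshape(-1,3)
    m=(np.hypot(V[:,0]-.546,V[:,1]-.0135)<.032)&(V[:,2]>.06)&(V[:,2]<.075)
    q=V[m][:,:2]*1000;r=cv2.minAreaRect(q.astype(np.float32));c=q.mean(0);w,U=np.linalg.eigh(np.cov((q-c).T));d=U[:,1]
    print(n,m.sum(),c,np.sqrt(w),'angle',np.degrees(np.arctan2(d[1],d[0])),r,V[m][:,2].max())
```

```text
top 100 [543.94150647  12.63268634] [ 3.94515451 13.0585557 ] angle 102.3489981095511 ((544.406982421875, 12.992085456848145), (13.716462135314941, 45.414119720458984), 13.109186172485352) 0.07304522110906479
side 60 [542.48357587  17.25505568] [ 3.82980459 13.64469172] angle 102.40947805196089 ((543.2423095703125, 14.378820419311523), (14.023147583007812, 47.36224365234375), 15.747044563293457) 0.07197064220667188
```

Run:
```python
from h import *
plan([.5442,.0135,.13],1.789)
```

```text
t 12.85 tcp [ 0.5163 -0.4318  0.146 ] [3.134 0.008 1.598] F [-0.8 -0.4  0.1] w 0.0563
delta [444.5  39.8  12.8] [ 0.007  0.008 -0.191] rows 10.7 1.5
```

Call:
carry_out:
  deltas: "30 3 0 0 0 -0.05 0.4;70 6 0 0 0 -0.1 0.4;110 10 0 0 0 -0.15 0.4;150 14 0 0 0 -0.19 0.4;190 18 0 0 0 -0.19 0.4;230 22 0 0 0 -0.19 0.4;270 26 0 0 0 -0.19 0.4;310 30 0 0 0 -0.19 0.4"

```text
time: 13.52
tool_pos: [0.535, -0.117, 0.1385]
ee_rot: [-3.14, -0.001, 1.787]
wrist_force: [0.1, -0.5, 0.1]
width: 0.0565
```

Run:
```python
from h import *
plan([.5442,.0135,.13],1.789)
```

```text
t 13.52 tcp [ 0.535  -0.117   0.1385] [-3.140e+00 -1.000e-03  1.787e+00] F [ 0.1 -0.5  0.1] w 0.0565
delta [125.5  37.1   8.6] [-0.002 -0.001 -0.002] rows 3.1 0.0
```

Call:
carry_out:
  deltas: "30 9 2 0 0 0 0.4;60 18 4 0 0 0 0.4;90 26 6 0 0 0 0.4;112 34 8 0 0 0 0.4;124 37 8 0 0 0 0.4;124 37 8 0 0 0 0.4;124 37 8 0 0 0 0.4;124 37 8 0 0 0 0.4"

```text
time: 14.18
tool_pos: [0.5453, 0.0086, 0.1315]
ee_rot: [-3.141, 0.001, 1.787]
wrist_force: [0.6, -0.2, 0.7]
width: 0.0563
```

Run:
```python
from h import *
plan([.5442,.0135,.041],1.789)
```

```text
t 14.18 tcp [0.5453 0.0086 0.1315] [-3.141e+00  1.000e-03  1.787e+00] F [ 0.6 -0.2  0.7] w 0.0563
delta [ 5.1 -0.  90.5] [-0.001  0.001 -0.002] rows 2.2 0.0
```

Call:
carry_out:
  deltas: "4 0 25 0 0 0 0.4;4 0 50 0 0 0 0.4;4 0 70 0 0 0 0.4;4 0 80 0 0 0 0.4;4 0 86 0 0 0 0.4;4 0 89 0 0 0 0.4;4 0 89 0 0 0 0.4;4 0 89 0 0 0 0.4"

```text
time: 14.85
tool_pos: [0.5455, 0.0134, 0.044]
ee_rot: [3.14, 0.001, 1.787]
wrist_force: [0.4, -0.1, 0.9]
width: 0.0564
```

Run:
```python
from h import *
plan([.5442,.0135,.041],1.789)
b=snap('side');q=b['pixels'][:,:,::-1]
cv2.imwrite('pics/k2.png',cv2.resize(q[160:280,190:340],None,fx=5,fy=5,interpolation=cv2.INTER_CUBIC))
```

```text
t 14.85 tcp [0.5455 0.0134 0.044 ] [3.140e+00 1.000e-03 1.787e+00] F [ 0.4 -0.1  0.9] w 0.0564
delta [ 0.4 -1.3  3. ] [ 0.002  0.001 -0.002] rows 0.1 0.0
```

View pics/k2.png

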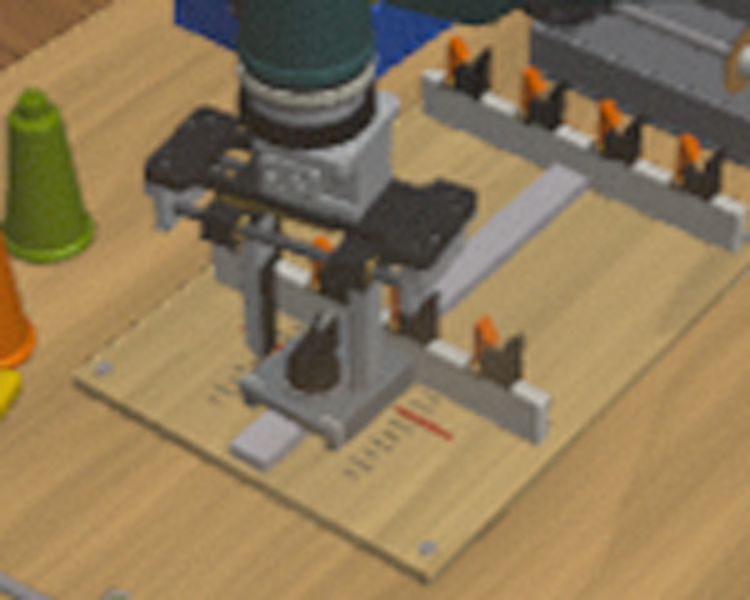

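Call:
carry_out:
  deltas: "0 -1 2 0 0 0 0.4;0 -1 2 0 0 0 0.4;0 -1 2 0 0 0 1;0 -1 2 0 0 0 1;0 -1 2 0 0 0 1;0 -1 2 0 0 0 1;0 -1 2 0 0 0 1;0 -1 2 0 0 0 1"

```text
time: 15.57
tool_pos: [0.5454, 0.014, 0.041]
ee_rot: [3.137, 0.0, 1.788]
wrist_force: [3.8, 2.4, -3.2]
width: 0.0323
```

Call:
carry_out:
  deltas: "0 0 0 0 0 -0.08 1;0 0 0 0 0 -0.18 1;0 0 0 0 0 -0.28 1;0 0 0 0 0 -0.38 1;0 0 0 0 0 -0.48 1;0 0 0 0 0 -0.58 1;0 0 0 0 0 -0.68 1;0 0 0 0 0 -0.68 1"

```text
time: 16.23
tool_pos: [0.5447, 0.0136, 0.0409]
ee_rot: [3.14, 0.002, 2.47]
wrist_force: [3.5, 0.6, -1.8]
width: 0.0324
```

Run:
```python
from h import *
plan([.5442,.0135,.0425],1.789+1.34)
print(robot.get_obs()['wrist_torque'])
```

```text
t 16.23 tcp [0.5447 0.0136 0.0409] [3.14e+00 2.00e-03 2.47e+00] F [ 3.5  0.6 -1.8] w 0.0324
delta [ 0.3 -0.4 -1.6] [ 0.001  0.002 -0.659] rows 0.0 5.3
[-0.01487664 -0.92168535  0.09154923]
```

Call:
carry_out:
  deltas: "0 0 0 0 0 0 0.4;0 0 0 0 0 0 0.4;0 0 0 0 0 0 0.4;0 0 -9 0 0 0 0.4;0 0 -9 0 0 0 0.4;0 0 -9 0 0 0 0.4;0 0 -9 0 0 0 0.4;0 0 -9 0 0 0 0.4"

```text
time: 16.9
tool_pos: [0.5435, 0.0136, 0.0498]
ee_rot: [-3.141, -0.0, 2.468]
wrist_force: [0.2, 0.6, -0.1]
width: 0.0565
```

Run:
```python
from h import *
plan([.5442,.0135,.049],1.789)
b=snap('side');q=b['pixels'][:,:,::-1]
cv2.imwrite('pics/k3.png',cv2.resize(q[160:280,190:340],None,fx=5,fy=5,interpolation=cv2.INTER_CUBIC))
for s in (b,snap('top')):
    V=cloud(s).reshape(-1,3)
    m=(np.hypot(V[:,0]-.5442,V[:,1]-.0135)<.026)&(V[:,2]>.06)&(V[:,2]<.0705)
    q=V[m][:,:2]*1000
    if m.sum()>5: print(m.sum(),cv2.minAreaRect(q.astype(np.float32)))
```

```text
t 16.90 tcp [0.5435 0.0136 0.0498] [-3.141 -0.     2.468] F [ 0.2  0.6 -0.1] w 0.0565
delta [-0.6  0.4  0.8] [-0.     0.     0.679] rows 0.0 5.4
49 ((544.2149047851562, 14.881807327270508), (13.122598648071289, 47.63825988769531), 51.121360778808594)
```

View pics/k3.png

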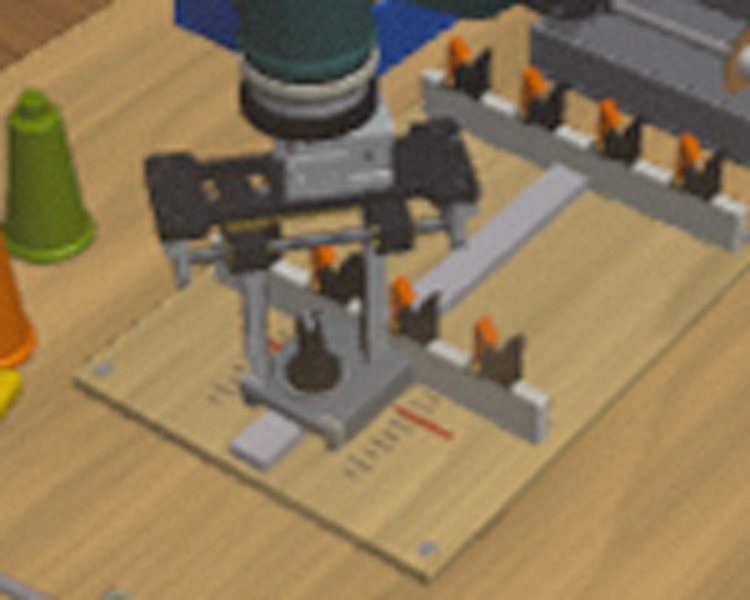

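Call:
carry_out:
  deltas: "0 0 0 0 0 0 1;0 0 0 0 0 0 1;0 0 0 0 0 0 1;0 0 0 0 0 0 1;0 0 0 0 0 0 1;0 0 0 0 0 0 1;0 0 0 0 0 0 1;0 0 0 0 0 0 1"

```text
time: 17.67
tool_pos: [0.5441, 0.0141, 0.0498]
ee_rot: [3.14, 0.0, 2.468]
wrist_force: [1.6, 1.9, -1.0]
width: 0.013
```

Call:
carry_out:
  deltas: "0 0 0 0 0 -0.08 1;0 0 0 0 0 -0.18 1;0 0 0 0 0 -0.28 1;0 0 0 0 0 -0.38 1;0 0 0 0 0 -0.48 1;0 0 0 0 0 -0.58 1;0 0 0 0 0 -0.66 1;0 0 0 0 0 -0.66 1"

```text
time: 18.33
tool_pos: [0.5436, 0.0129, 0.0498]
ee_rot: [-3.14, -0.0, 3.129]
wrist_force: [0.4, -1.1, -0.8]
width: 0.0129
```

Run:
```python
from h import *
plan([.5459,-.0345,.049],3.13)
print(robot.get_obs()['wrist_torque'])
```

```text
t 18.33 tcp [0.5436 0.0129 0.0498] [-3.14  -0.     3.129] F [ 0.4 -1.1 -0.8] w 0.0129
delta [ -2.9 -47.3   0.8] [-0.002 -0.    -0.001] rows 1.1 0.0
[-0.29047094 -0.19467708  0.10408221]
```

Call:
carry_out:
  deltas: "0 -5 0 0 0 0 1;-1 -12 0 0 0 0 1;-1 -19 0 0 0 0 1;-1 -26 0 0 0 0 1;-2 -33 0 0 0 0 1;-2 -40 0 0 0 0 1;-2 -44 0 0 0 0 1;-2 -44 0 0 0 0 1"

```text
time: 19.0
tool_pos: [0.5452, -0.0323, 0.0498]
ee_rot: [-3.14, 0.001, 3.126]
wrist_force: [1.1, -1.0, -0.5]
width: 0.0125
```

Call:
carry_out:
  deltas: "0 0 0 0 0 0 1;0 0 0 0 0 0 1;0 0 0 0 0 0 1;0 0 0 0 0 0 1;0 0 0 0 0 0 1;0 0 0 0 0 0 1;0 0 0 0 0 0 1;0 0 0 0 0 0 1"

```text
time: 19.67
tool_pos: [0.5451, -0.0304, 0.0497]
ee_rot: [-3.141, 0.0, 3.128]
wrist_force: [2.1, -2.1, -1.5]
width: 0.0126
```

Run:
```python
from h import *
plan([.5455,-.0345,.049],3.13)
b=snap('side');q=b['pixels'][:,:,::-1];a=snap('top')
cv2.imwrite('pics/k4.png',cv2.resize(q[190:270,190:290],None,fx=7,fy=7,interpolation=cv2.INTER_CUBIC))
cv2.imwrite('pics/k5.png',cv2.resize(a['pixels'][160:250,235:330,::-1],None,fx=6,fy=6,interpolation=cv2.INTER_CUBIC))
```

```text
t 19.67 tcp [ 0.5451 -0.0304  0.0497] [-3.141  0.     3.128] F [ 2.1 -2.1 -1.5] w 0.0126
delta [-0.4 -4.1  0.7] [-0.     0.    -0.002] rows 0.1 0.0
```

View pics/k4.png

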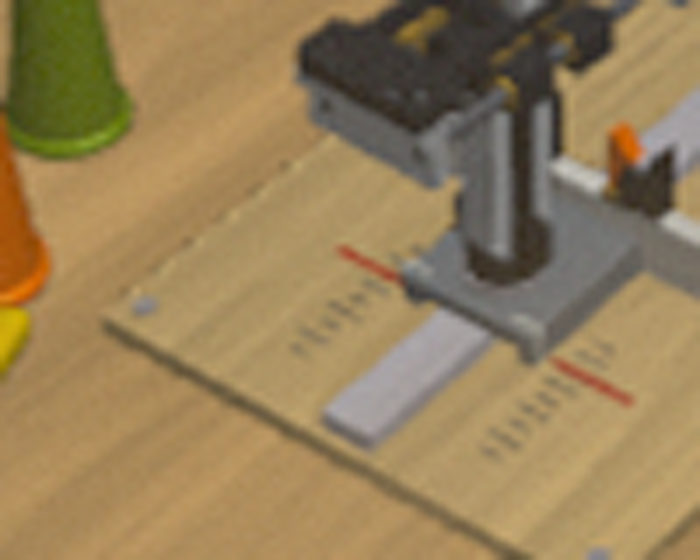

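View pics/k5.png

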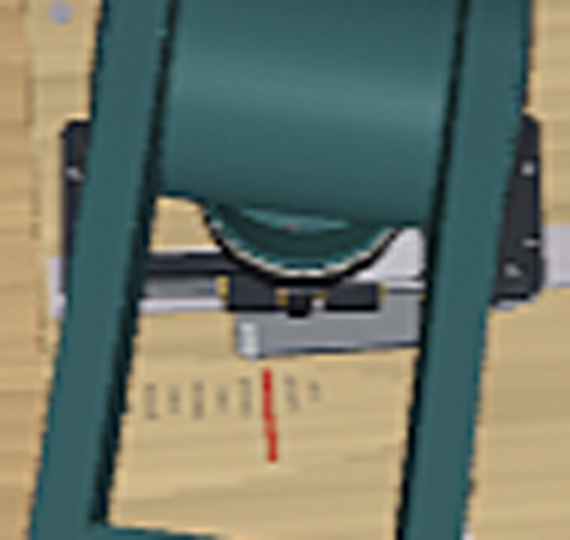

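Call:
carry_out:
  deltas: "0 -2 0 0 0 0 1;0 -5 0 0 0 0 1;0 -5 0 0 0 0 1;0 -5 0 0 0 0 1;0 -5 0 0 0 0 1;0 -5 0 0 0 0 1;0 -5 0 0 0 0 1;0 -5 0 0 0 0 1"

```text
time: 20.43
tool_pos: [0.5453, -0.0353, 0.0498]
ee_rot: [3.141, 0.001, 3.128]
wrist_force: [4.1, 1.4, -2.1]
width: 0.0129
```

Run:
```python
from h import *
plan([.5455,-.0355,.049],3.13)
b=snap('side');q=b['pixels'][:,:,::-1];a=snap('top')
k4=cv2.resize(q[215:255,240:290],None,fx=8,fy=8,interpolation=cv2.INTER_CUBIC)
k5=cv2.resize(a['pixels'][210:240,260:300,::-1],None,fx=10.667,fy=10.667,interpolation=cv2.INTER_CUBIC)
cv2.imwrite('pics/k6.png',np.hstack([k4,k5]))
```

```text
t 20.43 tcp [ 0.5453 -0.0353  0.0498] [3.141e+00 1.000e-03 3.128e+00] F [ 4.1  1.4 -2.1] w 0.0129
delta [-0.2 -0.2  0.8] [ 0.     0.001 -0.002] rows 0.0 0.0
```

View pics/k6.png

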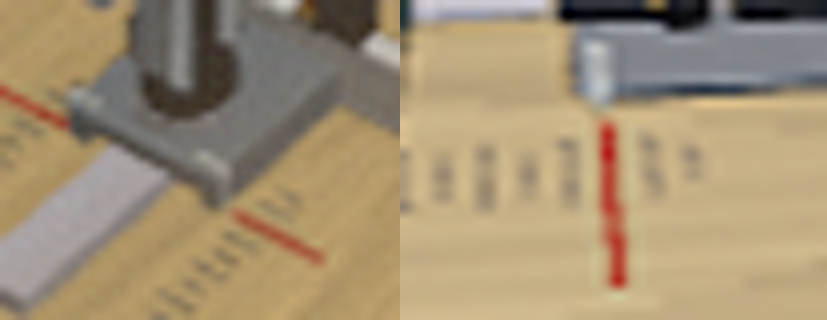

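Call:
carry_out:
  deltas: "0 -0.7 0 0 0 0 1;0 -0.7 0 0 0 0.1 1;0 -0.7 0 0 0 0.2 1;0 -0.7 0 0 0 0.3 1;0 -0.7 0 0 0 0.4 1;0 -0.7 0 0 0 0.5 1;0 -0.7 0 0 0 0.6 1;0 -0.7 0 0 0 0.7 1"

```text
time: 21.2
tool_pos: [0.5458, -0.0357, 0.0498]
ee_rot: [3.14, 0.001, 2.423]
wrist_force: [6.9, 3.0, -4.4]
width: 0.0128
```

Run:
```python
from h import *
plan([.5455,-.0357,.0495],1.65)
a=snap('top')
cv2.imwrite('pics/k7.png',cv2.resize(a['pixels'][160:250,235:330,::-1],None,fx=6,fy=6,interpolation=cv2.INTER_CUBIC))
```

```text
t 21.20 tcp [ 0.5458 -0.0357  0.0498] [3.140e+00 1.000e-03 2.423e+00] F [ 6.9  3.  -4.4] w 0.0128
delta [ 0.2 -0.2  0.3] [0.002 0.    0.773] rows 0.0 6.2
```

View pics/k7.png

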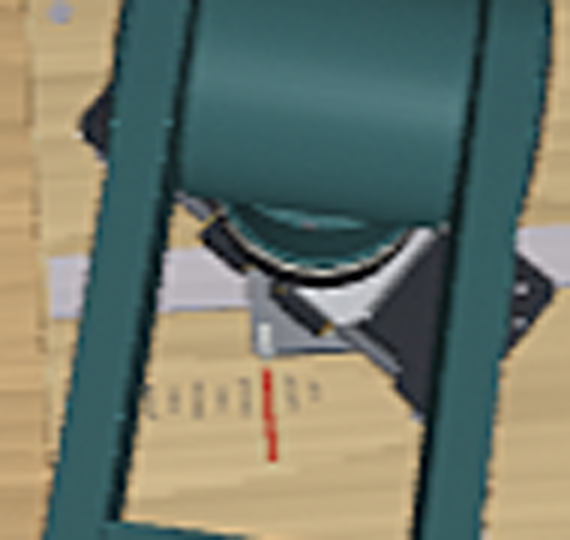

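Call:
carry_out:
  deltas: "0 0 0 0 0 0.1 1;0 0 0 0 0 0.2 1;0 0 0 0 0 0.3 1;0 0 0 0 0 0.4 1;0 0 0 0 0 0.5 1;0 0 0 0 0 0.6 1;0 0 0 0 0 0.7 1;0 0 0 0 0 0.76 1"

```text
time: 21.92
tool_pos: [0.5471, -0.0351, 0.0499]
ee_rot: [3.136, -0.001, 1.664]
wrist_force: [8.8, 2.8, -5.7]
width: 0.0131
```

Call:
carry_out:
  deltas: "0 0 0 0 0 0.02 1;0 0 0 0 0 0.03 1;0 0 0 0 0 0.03 1;0 0 0 0 0 0.03 1;0 0 0 0 0 0.03 1;0 0 0 0 0 0.03 1;0 0 0 0 0 0.03 1;0 0 0 0 0 0.03 1"

```text
time: 22.58
tool_pos: [0.5471, -0.0351, 0.05]
ee_rot: [3.136, -0.001, 1.639]
wrist_force: [8.5, 3.1, -5.7]
width: 0.0132
```

Run:
```python
from h import *
plan([.5455,-.0357,.0495],1.65)
print(robot.get_obs()['wrist_torque'])
```

```text
t 22.58 tcp [ 0.5471 -0.0351  0.05  ] [ 3.136e+00 -1.000e-03  1.639e+00] F [ 8.5  3.1 -5.7] w 0.0132
delta [-0.5 -1.6  0.5] [ 0.005 -0.001 -0.011] rows 0.0 0.1
[ 0.62806354 -1.77323889  0.43766308]
```

Call:
carry_out:
  deltas: "0 0 0 0 0 -0.02 1;0 0 0 0 0 -0.02 0.4;0 0 0 0 0 -0.02 0.4;0 0 0 0 0 -0.02 0.4;0 0 -10 0 0 -0.02 0.4;0 0 -40 0 0 -0.02 0.4;0 0 -80 0 0 -0.02 0.4;0 0 -120 0 0 -0.02 0.4"

```text
time: 23.25
tool_pos: [0.5432, -0.0363, 0.1706]
ee_rot: [-3.138, -0.0, 1.657]
wrist_force: [0.9, 0.2, 0.1]
width: 0.0546
```

Call:
carry_out:
  deltas: "35 0 0 0 0 0 0.4;75 0 0 0 0 0 0.3;115 0 0 0 0 0 0.3;155 0 0 0 0 0 0.3;190 0 0 0 0 0 0.3;215 0 0 0 0 0 0.3;215 0 0 0 0 0 0.3;215 0 0 0 0 0 0.3"

```text
time: 23.92
tool_pos: [0.5257, 0.1786, 0.1704]
ee_rot: [-3.141, 0.001, 1.66]
wrist_force: [0.7, -0.3, 0.1]
width: 0.0656
```

Run:
```python
from h import *
plan([.492,.229,.12],1.679)
a=snap('top','t8.png');b=snap('side')
cv2.imwrite('pics/k8.png',np.hstack([cv2.resize(b['pixels'][190:270,190:290,::-1],(500,400),interpolation=cv2.INTER_CUBIC),cv2.resize(a['pixels'][190:240,260:310,::-1],(300,400),interpolation=cv2.INTER_CUBIC)[:]]))
V=cloud(a).reshape(-1,3)
m=(np.hypot(V[:,0]-.5455,V[:,1]+.0357)<.032)&(V[:,2]>.06)&(V[:,2]<.075)
q=V[m][:,:2]*1000;print(m.sum(),cv2.minAreaRect(q.astype(np.float32)))
for nm,c in(('blue',(.477,.378)),('amber',(.496,.306)),('green',(.491,.229))):
    print(nm,spindle(b,c,np.pi/2,.015,.04,half=.1,w=.02,excl=.025),find(b,'reel_'+nm)[:2],find(a,'reel_'+nm)[:2])
```

```text
t 23.92 tcp [0.5257 0.1786 0.1704] [-3.141e+00  1.000e-03  1.660e+00] F [ 0.7 -0.3  0.1] w 0.0656
delta [ 53.3 -29.1  50.3] [-0.     0.001 -0.019] rows 1.9 0.2
98 ((546.0308837890625, -36.72898864746094), (12.707627296447754, 45.390380859375), 5.617904186248779)
blue (array([0.477 , 0.3785]), np.float64(1.4778), 220, array([-0.0999,  0.0997,  0.0371,  0.03  ]), np.float64(0.0031)) [([0.4797, 0.376, 0.0248], 0.58), ([0.3503, -0.2503, -0.0027], 0.55)] []
amber (array([0.496 , 0.3067]), np.float64(1.6391), 212, array([-0.0996,  0.0999,  0.0361,  0.0301]), np.float64(0.0031)) [([0.4972, 0.3076, 0.0287], 0.87)] [([0.4936, 0.3074, 0.0217], 0.67)]
green (array([0.491, 0.23 ]), np.float64(1.6789), 194, array([-0.0997,  0.0998,  0.0364,  0.0299]), np.float64(0.0028)) [([0.4918, 0.2289, 0.0232], 0.74), ([0.4587, -0.1792, 0.0583], 0.64)] [([0.5524, -0.1761, 0.002], 0.18)]
```

View pics/k8.png

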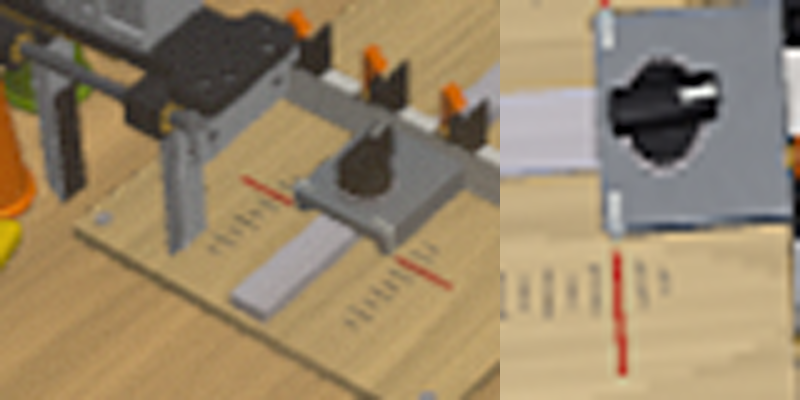

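View pics/t8.png

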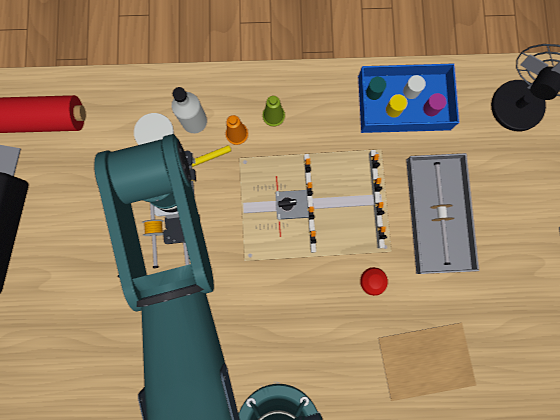

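Call:
carry_out:
  deltas: "20 -10 0 0 0 -0.019 0.3;45 -25 15 0 0 -0.019 0.3;53 -29 40 0 0 -0.019 0.3;53 -29 70 0 0 -0.019 0.3;53 -29 100 0 0 -0.019 0.3;53 -29 115 0 0 -0.019 0.3;53 -29 125 0 0 -0.019 0.3;53 -29 125 0 0 -0.019 0.3"

```text
time: 24.98
tool_pos: [0.4911, 0.2274, 0.0421]
ee_rot: [-3.137, 0.001, 1.676]
wrist_force: [0.1, -0.1, -0.2]
width: 0.0662
```

Run:
```python
from h import *
plan([.4918,.229,.0325],1.679)
b=snap('side')
cv2.imwrite('pics/r1.png',cv2.resize(b['pixels'][240:360,140:260,::-1],None,fx=5,fy=5,interpolation=cv2.INTER_CUBIC))
```

```text
t 24.98 tcp [0.4911 0.2274 0.0421] [-3.137e+00  1.000e-03  1.676e+00] F [ 0.1 -0.1 -0.2] w 0.0662
delta [1.6 0.9 9.6] [-0.005  0.001 -0.003] rows 0.2 0.0
```

View pics/r1.png

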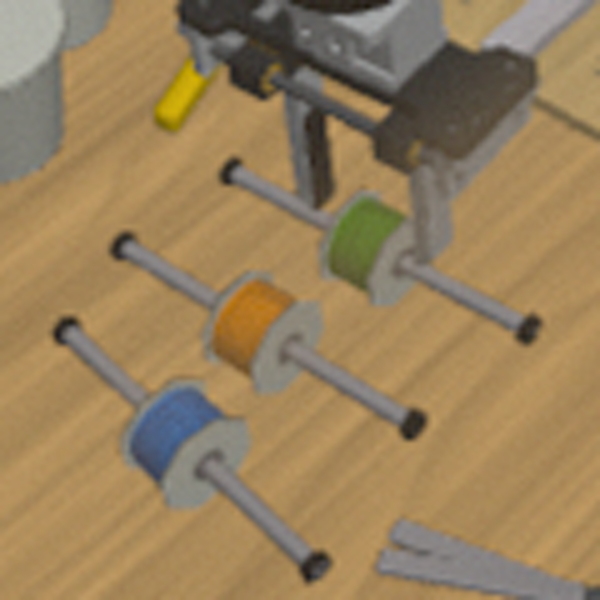

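Call:
carry_out:
  deltas: "1 1 5 0 0 -0.003 0.3;1 1 9 0 0 -0.003 0.3;1 1 9 0 0 -0.003 0.3;1 1 9 0 0 -0.003 1;1 1 9 0 0 -0.003 1;1 1 9 0 0 -0.003 1;1 1 9 0 0 -0.003 1;1 1 9 0 0 -0.003 1"

```text
time: 25.7
tool_pos: [0.4935, 0.2295, 0.036]
ee_rot: [-3.141, 0.0, 1.68]
wrist_force: [0.1, -0.8, 0.9]
width: 0.0358
```

Call:
carry_out:
  deltas: "0 0 0 0 0 0 1;0 0 0 0 0 0 1;0 0 -10 0 0 0 1;0 0 -30 0 0 0 1;0 0 -55 0 0 0 1;0 0 -80 0 0 0 1;0 0 -105 0 0 0 1;0 0 -125 0 0 0 1"

```text
time: 26.37
tool_pos: [0.4941, 0.2295, 0.1632]
ee_rot: [3.139, -0.0, 1.68]
wrist_force: [-0.6, 0.6, -1.8]
width: 0.0356
```

Run:
```python
from h import *
# slot3 target
print('slot1..4',[(np.round([.5504+x*np.cos(.034),-.1785+x*np.sin(.034)],4)).tolist() for x in(-.09,-.03,.03,.09)])
plan([.6404,-.1754,.15],.034)
```

```text
slot1..4 [[0.4605, -0.1816], [0.5204, -0.1795], [0.5804, -0.1775], [0.6403, -0.1754]]
t 26.37 tcp [0.4941 0.2295 0.1632] [ 3.139 -0.     1.68 ] F [-0.6  0.6 -1.8] w 0.0356
delta [-418.5  101.4   13.3] [ 1.000e-03 -2.000e-03  1.646e+00] rows 10.3 13.2
```

Call:
carry_out:
  deltas: "-20 5 0 0 0 0.1 1;-50 12 0 0 0 0.22 1;-85 20 0 0 0 0.34 1;-120 29 0 0 0 0.46 1;-155 38 0 0 0 0.58 1;-190 46 0 0 0 0.7 1;-225 55 0 0 0 0.82 1;-260 63 0 0 0 0.94 1"

```text
time: 27.03
tool_pos: [0.5849, -0.0239, 0.161]
ee_rot: [3.141, -0.0, 0.734]
wrist_force: [-0.1, 1.0, -1.6]
width: 0.0358
```

Run:
```python
from h import *
plan([.6403,-.1754,.15],.034)
```

```text
t 27.03 tcp [ 0.5849 -0.0239  0.161 ] [ 3.141 -0.     0.734] F [-0.1  1.  -1.6] w 0.0358
delta [-60.3 149.6  11. ] [ 0.  -0.   0.7] rows 3.9 5.6
```

Call:
carry_out:
  deltas: "-10 26 0 0 0 0.12 1;-22 55 0 0 0 0.24 1;-35 85 3 0 0 0.36 1;-47 115 6 0 0 0.48 1;-56 138 10 0 0 0.6 1;-60 149 10 0 0 0.7 1;-60 149 10 0 0 0.7 1;-60 149 10 0 0 0.7 1"

```text
time: 27.7
tool_pos: [0.6404, -0.1729, 0.1503]
ee_rot: [-3.141, 0.001, 0.041]
wrist_force: [0.4, 0.5, -2.2]
width: 0.0358
```

Run:
```python
from h import *
plan([.6403,-.1754,.105],.034)
a=snap('top');b=snap('side')
cv2.imwrite('pics/r2.png',np.hstack([cv2.resize(a['pixels'][120:270,260:410,::-1],(400,400),interpolation=cv2.INTER_CUBIC),cv2.resize(b['pixels'][120:270,190:340,::-1],(400,400),interpolation=cv2.INTER_CUBIC)]))
for s in(a,b): print(spindle(s,[.6403,-.1754],.034,.11,.16,half=.1,w=.02,excl=.03))
```

```text
t 27.70 tcp [ 0.6404 -0.1729  0.1503] [-3.141e+00  1.000e-03  4.100e-02] F [ 0.4  0.5 -2.2] w 0.0358
delta [-0.2  2.5 45.3] [-0.001  0.001  0.007] rows 1.1 0.1
(array([ 0.6362, -0.1755]), np.float64(0.0394), 120, array([-0.0885,  0.0989,  0.1506,  0.1445]), np.float64(0.0028))
(array([ 0.636 , -0.1755]), np.float64(0.0401), 106, array([-0.0981,  0.0963,  0.1599,  0.1442]), np.float64(0.003))
```

View pics/r2.png

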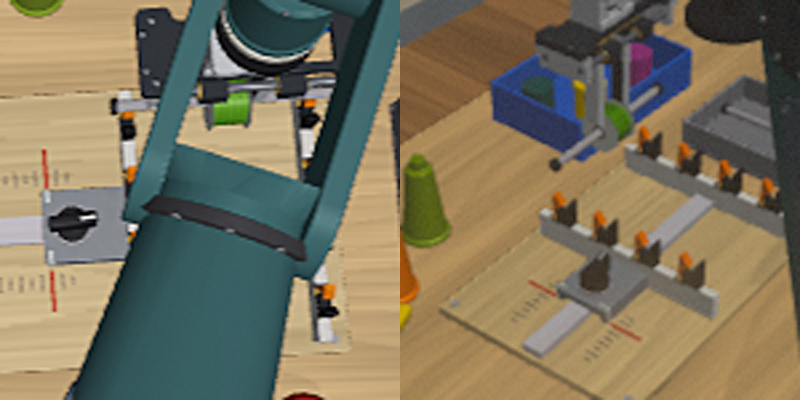

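Run:
```python
from h import *
a=snap('top');b=snap('side')
for s in(a,b): print(spindle(s,[.638,-.1754],.034,.125,.149,half=.1,w=.02,excl=.04))
plan([.6403,-.1754,.105],.034)
```

```text
(array([ 0.6365, -0.1755]), np.float64(0.04), 91, array([-0.0883,  0.0988,  0.1486,  0.1448]), np.float64(0.003))
(array([ 0.6359, -0.1755]), np.float64(0.0391), 90, array([-0.0968,  0.0981,  0.1485,  0.1448]), np.float64(0.0031))
t 27.90 tcp [ 0.6406 -0.1713  0.1513] [-3.142 -0.     0.043] F [ 0.3 -0.2 -2. ] w 0.0360
delta [-0.5  4.1 46.3] [-0.    -0.     0.009] rows 1.1 0.1
```

Call:
carry_out:
  deltas: "1 2 10 0 0 0.006 1;2 3 20 0 0 0.006 1;3.2 4 30 0 0 0.006 1;3.2 4 38 0 0 0.006 1;3.2 4 44 0 0 0.006 1;3.2 4 44 0 0 0.006 1;3.2 4 44 0 0 0.006 1;3.2 4 44 0 0 0.006 1"

```text
time: 28.57
tool_pos: [0.6443, -0.1767, 0.1071]
ee_rot: [3.141, -0.001, 0.034]
wrist_force: [-0.1, -0.0, -0.7]
width: 0.0357
```

Run:
```python
from h import *
a=snap('top');b=snap('side')
for s in(a,b): print(spindle(s,[.638,-.1754],.034,.085,.103,half=.08,w=.02,excl=.04))
plan([.6438,-.1754,.105],.034)
cv2.imwrite('pics/r3.png',np.hstack([cv2.resize(a['pixels'][130:210,290:390,::-1],(400,320),interpolation=cv2.INTER_CUBIC),cv2.resize(b['pixels'][150:230,220:320,::-1],(400,320),interpolation=cv2.INTER_CUBIC)]))
```

```text
(array([ 0.6393, -0.1754]), np.float64(0.0249), 35, array([-0.0792,  0.0792,  0.1029,  0.1007]), np.float64(0.0026))
(array([ 0.6397, -0.1753]), np.float64(0.0368), 42, array([-0.0767,  0.0747,  0.1029,  0.1   ]), np.float64(0.0029))
t 28.67 tcp [ 0.6445 -0.1768  0.1077] [ 3.141e+00 -2.000e-03  3.400e-02] F [-0.3  1.2 -2. ] w 0.0356
delta [-0.7 -1.4  2.7] [ 0.001 -0.002 -0.   ] rows 0.1 0.0
```

View pics/r3.png

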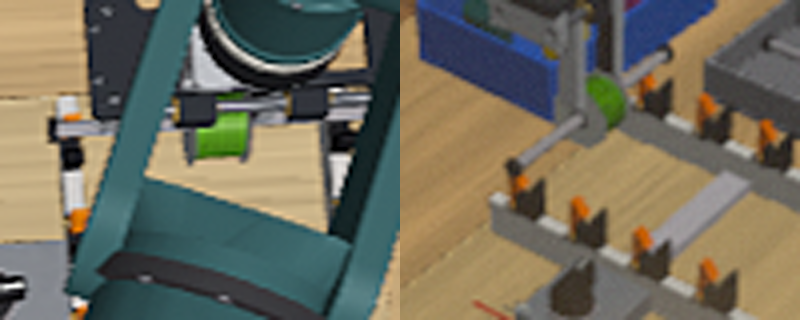

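Call:
carry_out:
  deltas: "0 -1.3 4 0 0 0 1;0 -1.3 8 0 0 0 1;0 -1.3 12 0 0 0 1;0 -1.3 15 0 0 0 1;0 -1.3 18 0 0 0 1;0 -1.3 20 0 0 0 1;0 -1.3 20 0 0 0 1;0 -1.3 20 0 0 0 1"

```text
time: 29.33
tool_pos: [0.6434, -0.1753, 0.0866]
ee_rot: [-3.142, 0.001, 0.034]
wrist_force: [-2.5, 0.1, -1.9]
width: 0.0359
```

Run:
```python
from h import *
a=snap('top');b=snap('side')
for s in(a,b): print(spindle(s,[.638,-.1754],.034,.06,.09,half=.075,w=.02,excl=.04))
plan([.6438,-.1754,.075],.034)
cv2.imwrite('pics/r4.png',np.hstack([cv2.resize(a['pixels'][130:210,290:390,::-1],(400,320),interpolation=cv2.INTER_CUBIC),cv2.resize(b['pixels'][150:230,220:320,::-1],(400,320),interpolation=cv2.INTER_CUBIC)]))
```

```text
(array([ 0.6377, -0.1754]), np.float64(0.0379), 19, array([-0.0743,  0.075 ,  0.0848,  0.08  ]), np.float64(0.0023))
(array([ 0.6392, -0.1754]), np.float64(0.0405), 57, array([-0.0732,  0.0743,  0.0849,  0.0799]), np.float64(0.0029))
t 29.43 tcp [ 0.6436 -0.1753  0.0867] [3.142e+00 1.000e-03 3.400e-02] F [-2.2  0.6 -0.2] w 0.0357
delta [ 0.2  0.1 11.7] [ 0.     0.001 -0.   ] rows 0.3 0.0
```

View pics/r4.png

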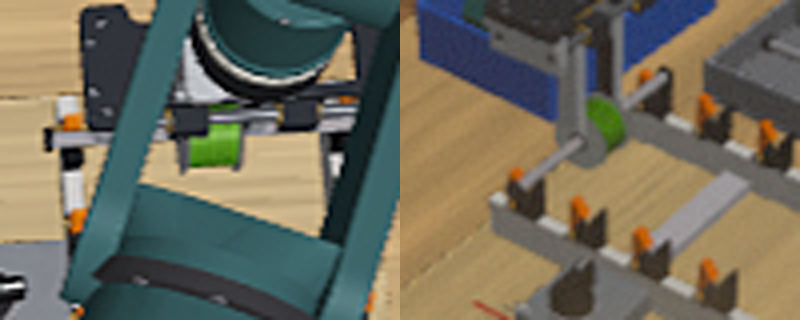

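Call:
carry_out:
  deltas: "-0.8 0 4 0 0 0 1;-0.8 0 8 0 0 0 1;-0.8 0 11 0 0 0 1;-0.8 0 14 0 0 0 1;-0.8 0 16 0 0 0 1;-0.8 0 16 0 0 0 1;-0.8 0 16 0 0 0 1;-0.8 0 16 0 0 0 1"

```text
time: 30.1
tool_pos: [0.6441, -0.1752, 0.0728]
ee_rot: [3.141, -0.003, 0.034]
wrist_force: [-2.5, 0.9, 4.8]
width: 0.0357
```

Run:
```python
from h import *
a=snap('top');b=snap('side')
for s in(a,b): print(spindle(s,[.638,-.1754],.034,.05,.085,half=.075,w=.02,excl=.04))
plan([.6438,-.1754,.075],.034)
```

```text
(array([ 0.6381, -0.1754]), np.float64(0.0391), 11, array([-0.0734,  0.0742,  0.0689,  0.0669]), np.float64(0.0015))
(array([ 0.6395, -0.1753]), np.float64(0.0263), 43, array([-0.0722,  0.0725,  0.0727,  0.0669]), np.float64(0.0032))
t 30.20 tcp [ 0.6441 -0.1753  0.0728] [ 3.141e+00 -3.000e-03  3.400e-02] F [-1.9  1.   4.8] w 0.0358
delta [-0.3  0.1 -2.2] [ 0.001 -0.003 -0.   ] rows 0.1 0.0
```

Call:
carry_out:
  deltas: "0 0 1 0 0 0 1;0 0 2 0 0 0 1;0 0 3 0 0 0 1;0 0 3 0 0 0 1;0 0 0 0 0 0 0.4;0 0 0 0 0 0 0.4;0 0 0 0 0 0 0.4;0 0 0 0 0 0 0.4"

```text
time: 30.87
tool_pos: [0.6431, -0.1752, 0.07]
ee_rot: [-3.141, 0.001, 0.034]
wrist_force: [-0.8, 0.4, 0.5]
width: 0.0558
```

Call:
carry_out:
  deltas: "0 0 -10 0 0 0 0.4;0 0 -35 0 0 0 0.4;0 0 -70 0 0 0 0.4;0 -30 -85 0 0 0 0.3;0 -70 -85 0 0 0 0.3;0 -110 -85 0 0 0 0.3;0 -150 -85 0 0 0 0.3;0 -190 -85 0 0 0 0.3"

```text
time: 31.53
tool_pos: [0.6367, 0.0162, 0.1564]
ee_rot: [3.142, -0.001, 0.033]
wrist_force: [0.7, 0.1, 0.2]
width: 0.0657
```

```bash
cat >> h.py <<'E'
def ends(s,c,yaw=.034):
    V=cloud(s).reshape(-1,3);V=V[~np.isnan(V[:,0])]
    d=np.array([-np.sin(yaw),np.cos(yaw)]);n=np.array([np.cos(yaw),np.sin(yaw)])
    q=V[:,:2]-np.array(c);t=q@d;e=q@n
    for lo,hi in((-.075,-.03),(.03,.075)):
        m=(t>lo)&(t<hi)&(abs(e)<.012)&(V[:,2]>.04)&(V[:,2]<.1)
        print('  t',lo,'n',m.sum(),'z50,90',np.round(np.percentile(V[m,2],[50,90]),4) if m.sum() else '', 'e',np.round(np.median(e[m]),4) if m.sum() else '')
    m=(abs(e)<.009)&(abs(t)>.08)&(abs(t)<.125)&(V[:,2]>.045)
    if m.sum(): print('  t range',np.round([t[m].min(),t[m].max()],4))
E
python3 - <<'E'
from h import *
a=snap('top');b=snap('side')
for s in(a,b): print(spindle(s,[.638,-.1754],.034,.05,.085,half=.075,w=.02,excl=.03));ends(s,[.6395,-.1754])
plan([.496,.306,.12],1.639)
cv2.imwrite('pics/r5.png',np.hstack([cv2.resize(a['pixels'][140:260,280:400,::-1],(400,400),interpolation=cv2.INTER_CUBIC),cv2.resize(b['pixels'][150:250,220:320,::-1],(400,400),interpolation=cv2.INTER_CUBIC)]))
for nm,c in(('blue',(.477,.378)),('amber',(.496,.306))):
    for s in (a,b): print(nm,spindle(s,c,np.pi/2,.015,.04,half=.1,w=.02,excl=.025),find(s,'reel_'+nm)[:1])
E
```

```text
(array([ 0.6408, -0.1753]), np.float64(0.0306), 144, array([-0.0742,  0.0742,  0.0715,  0.0669]), np.float64(0.0028))
  t -0.075 n 72 z50,90 [0.0671 0.0704] e 0.001
  t 0.03 n 72 z50,90 [0.0667 0.0694] e 0.0013
  t range [-0.1019  0.1248]
(array([ 0.6403, -0.1753]), np.float64(0.0315), 55, array([-0.0747,  0.0748,  0.0716,  0.0672]), np.float64(0.0029))
  t -0.075 n 29 z50,90 [0.0665 0.0705] e 0.0002
  t 0.03 n 26 z50,90 [0.0672 0.0699] e 0.0011
  t range [-0.1009  0.1249]
t 31.63 tcp [0.6364 0.0209 0.1564] [-3.139e+00 -1.000e-03  4.100e-02] F [ 0.7 -0.1  0.4] w 0.0658
delta [-128.5 -290.5   37.1] [-0.002 -0.003 -1.598] rows 7.7 12.8
blue (array([0.477 , 0.3751]), np.float64(1.4781), 250, array([-0.0998,  0.099 ,  0.0366,  0.031 ]), np.float64(0.003)) [([0.4754, 0.3763, 0.0259], 0.57)]
blue (array([0.477 , 0.3785]), np.float64(1.4801), 222, array([-0.0994,  0.0999,  0.0365,  0.03  ]), np.float64(0.0031)) [([0.4816, 0.3742, 0.0233], 0.6)]
amber (array([0.496 , 0.3034]), np.float64(1.6398), 244, array([-0.0998,  0.0999,  0.0381,  0.0305]), np.float64(0.0029)) [([0.4938, 0.3076, 0.0245], 0.61)]
amber (array([0.496 , 0.3069]), np.float64(1.6398), 208, array([-0.0996,  0.0997,  0.0366,  0.03  ]), np.float64(0.003)) [([0.4964, 0.3071, 0.0274], 0.84)]
```

View pics/r5.png

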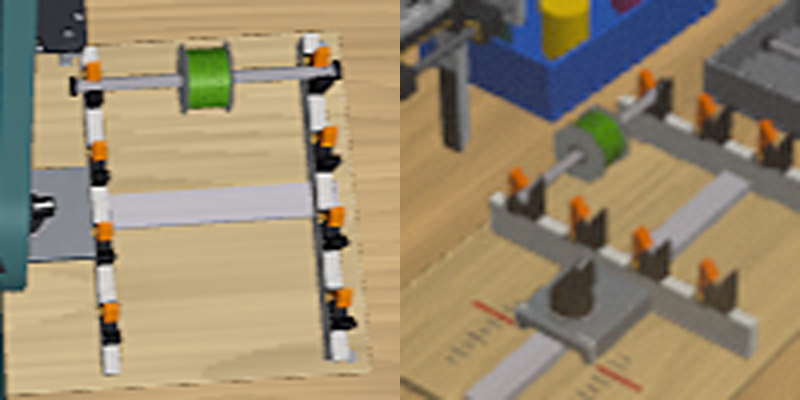

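Call:
carry_out:
  deltas: "-12 -18 0 0 0 -0.12 0.3;-28 -50 0 0 0 -0.24 0.3;-44 -85 0 0 0 -0.36 0.3;-60 -120 0 0 0 -0.48 0.3;-76 -155 0 0 0 -0.6 0.3;-92 -190 0 0 0 -0.72 0.3;-108 -225 0 0 0 -0.84 0.3;-120 -260 0 0 0 -0.96 0.3"

```text
time: 32.5
tool_pos: [0.5077, 0.2701, 0.156]
ee_rot: [3.141, 0.0, 0.997]
wrist_force: [1.2, 0.4, -0.4]
width: 0.0658
```

Run:
```python
from h import *
plan([.4965,.3033,.06],1.64)
```

```text
t 32.50 tcp [0.5077 0.2701 0.156 ] [3.141 0.    0.997] F [ 1.2  0.4 -0.4] w 0.0658
delta [ 21.8 -27.5  96. ] [ 0.     0.    -0.643] rows 2.5 5.1
```

Call:
carry_out:
  deltas: "6 -7 0 0 0 -0.12 0.3;12 -14 0 0 0 -0.24 0.3;18 -22 10 0 0 -0.36 0.3;21 -27 30 0 0 -0.48 0.3;21 -27 55 0 0 -0.6 0.3;21 -27 80 0 0 -0.643 0.3;21 -27 100 0 0 -0.643 0.3;21 -27 105 0 0 -0.643 0.3"

```text
time: 33.17
tool_pos: [0.4954, 0.2999, 0.0463]
ee_rot: [-3.135, 0.003, 1.634]
wrist_force: [-0.3, -0.7, -0.1]
width: 0.0659
```

Run:
```python
from h import *
plan([.4965,.3033,.033],1.64)
b=snap('side')
cv2.imwrite('pics/r6.png',cv2.resize(b['pixels'][240:360,140:260,::-1],None,fx=4,fy=4,interpolation=cv2.INTER_CUBIC))
```

```text
t 33.17 tcp [0.4954 0.2999 0.0463] [-3.135e+00  3.000e-03  1.634e+00] F [-0.3 -0.7 -0.1] w 0.0659
delta [ 3.4  1.4 13.3] [-0.007  0.003 -0.006] rows 0.3 0.1
```

View pics/r6.png

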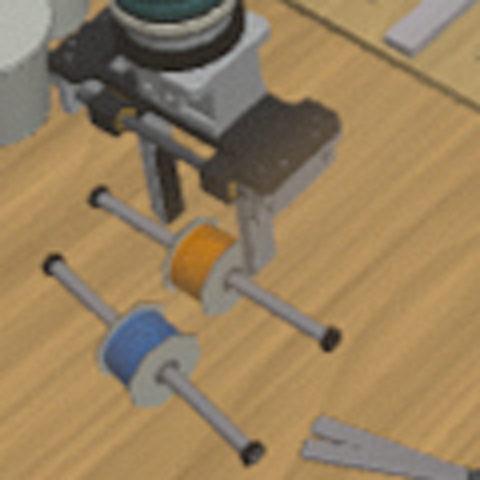

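Call:
carry_out:
  deltas: "1 1 6 0 0 0 0.3;1 1 11 0 0 0 0.3;1 1 11 0 0 0 0.3;1 1 11 0 0 0 0.3;1 1 11 0 0 0 0.3;1 1 11 0 0 0 0.3;1 1 11 0 0 0 0.3;1 1 11 0 0 0 0.3"

```text
time: 33.88
tool_pos: [0.498, 0.304, 0.0402]
ee_rot: [3.141, -0.0, 1.637]
wrist_force: [0.3, 0.3, -1.1]
width: 0.0657
```

Run:
```python
from h import *
plan([.4965,.3033,.033],1.64)
```

```text
t 33.88 tcp [0.498  0.304  0.0402] [ 3.141 -0.     1.637] F [ 0.3  0.3 -1.1] w 0.0657
delta [-0.6 -1.5  7.2] [ 0.001 -0.    -0.003] rows 0.2 0.0
```

Call:
carry_out:
  deltas: "-1 -1 3 0 0 0 0.3;-1 -1 6 0 0 0 0.3;-1 -1 6 0 0 0 0.3;-1 -1 6 0 0 0 1;-1 -1 6 0 0 0 1;-1 -1 6 0 0 0 1;-1 -1 6 0 0 0 1;-1 -1 6 0 0 0 1"

```text
time: 34.55
tool_pos: [0.4971, 0.3028, 0.0339]
ee_rot: [3.141, -0.0, 1.637]
wrist_force: [0.9, -0.5, 0.5]
width: 0.0361
```

Call:
carry_out:
  deltas: "0 0 0 0 0 0 1;0 0 0 0 0 0 1;0 0 -10 0 0 0 1;0 0 -30 0 0 0 1;0 0 -55 0 0 0 1;0 0 -80 0 0 0 1;0 0 -105 0 0 0 1;0 0 -120 0 0 0 1"

```text
time: 35.22
tool_pos: [0.4976, 0.3032, 0.1575]
ee_rot: [3.138, -0.002, 1.637]
wrist_force: [0.8, 0.2, -1.0]
width: 0.036
```

Run:
```python
from h import *
plan([.5204,-.1795,.15],.034)
```

```text
t 35.22 tcp [0.4976 0.3032 0.1575] [ 3.138e+00 -2.000e-03  1.637e+00] F [ 0.8  0.2 -1. ] w 0.0360
delta [-483.2   -9.2    6.7] [ 0.002 -0.004  1.603] rows 11.6 12.8
```

Call:
carry_out:
  deltas: "-20 0 0 0 0 0.1 1;-50 -1 0 0 0 0.22 1;-85 -2 0 0 0 0.34 1;-120 -3 0 0 0 0.46 1;-155 -4 0 0 0 0.58 1;-190 -5 0 0 0 0.7 1;-227 -6 0 0 0 0.82 1;-265 -6 0 0 0 0.94 1"

```text
time: 35.88
tool_pos: [0.5077, 0.0366, 0.1542]
ee_rot: [-3.141, -0.0, 0.692]
wrist_force: [0.9, 1.1, -1.3]
width: 0.0358
```

Run:
```python
from h import *
plan([.522,-.1795,.15],.034)
```

```text
t 35.88 tcp [0.5077 0.0366 0.1542] [-3.141 -0.     0.692] F [ 0.9  1.1 -1.3] w 0.0358
delta [-126.8  175.6    4.2] [-0.     0.     0.658] rows 5.2 5.3
```

Call:
carry_out:
  deltas: "-20 28 0 0 0 0.12 1;-43 60 0 0 0 0.24 1;-66 92 0 0 0 0.36 1;-90 124 2 0 0 0.48 1;-110 152 4 0 0 0.6 1;-125 173 4 0 0 0.65 1;-125 173 4 0 0 0.65 1;-125 173 4 0 0 0.65 1"

```text
time: 36.55
tool_pos: [0.5231, -0.1759, 0.1497]
ee_rot: [-3.141, 0.001, 0.045]
wrist_force: [0.5, 1.1, -1.1]
width: 0.0357
```

Call:
carry_out:
  deltas: "0 0 5 0 0 0 1;0 0 15 0 0 0 1;0 0 25 0 0 0 1;0 0 32 0 0 0 1;0 0 36 0 0 0 1;0 0 36 0 0 0 1;0 0 36 0 0 0 1;0 0 36 0 0 0 1"

```text
time: 37.22
tool_pos: [0.5238, -0.1749, 0.1142]
ee_rot: [3.141, -0.001, 0.047]
wrist_force: [-1.0, 0.1, -1.9]
width: 0.0354
```

Run:
```python
from h import *
a=snap('top');b=snap('side')
for s in(a,b): print(spindle(s,[.5204,-.1795],.034,.09,.109,half=.078,w=.02,excl=.04))
plan([.522,-.1795,.105],.034)
cv2.imwrite('pics/r7.png',np.hstack([cv2.resize(a['pixels'][140:260,280:400,::-1],(400,400),interpolation=cv2.INTER_CUBIC),cv2.resize(b['pixels'][150:250,220:320,::-1],(400,400),interpolation=cv2.INTER_CUBIC)]))
```

```text
None
(array([ 0.522 , -0.1794]), np.float64(0.0505), 16, array([-0.0749,  0.0748,  0.109 ,  0.107 ]), np.float64(0.0016))
t 37.32 tcp [ 0.524  -0.1751  0.1145] [ 3.141e+00 -1.000e-03  4.700e-02] F [-0.3  0.1 -1.1] w 0.0356
delta [-2.2  4.3  9.5] [ 0.001 -0.001  0.013] rows 0.3 0.1
```

View pics/r7.png

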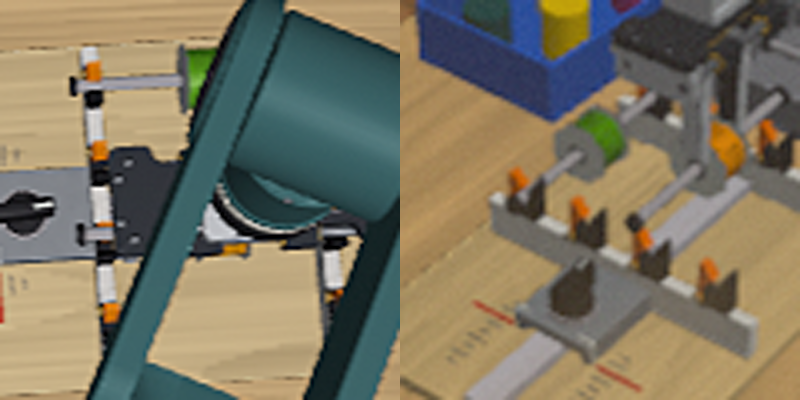

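Call:
carry_out:
  deltas: "-1 2 3 0 0 0.006 1;-2 4 8 0 0 0.013 1;-2 4 8 0 0 0.013 1;-2 4 8 0 0 0.013 1;-2 4 8 0 0 0.013 1;-2 4 8 0 0 0.013 1;-2 4 8 0 0 0.013 1;-2 4 8 0 0 0.013 1"

```text
time: 37.98
tool_pos: [0.5218, -0.1791, 0.1059]
ee_rot: [3.141, -0.0, 0.034]
wrist_force: [0.0, -0.2, -1.9]
width: 0.0356
```

Run:
```python
from h import *
a=snap('top');b=snap('side')
for s in(a,b): print(spindle(s,[.5204,-.1795],.034,.09,.104,half=.095,w=.016,excl=.04))
plan([.522,-.1795,.105],.034)
```

```text
(array([ 0.524 , -0.1794]), np.float64(0.0657), 24, array([-0.0829,  0.0948,  0.1039,  0.1012]), np.float64(0.0028))
(array([ 0.5207, -0.1795]), np.float64(0.026), 68, array([-0.0943,  0.0947,  0.104 ,  0.1009]), np.float64(0.0027))
t 38.08 tcp [ 0.5218 -0.1791  0.1059] [ 3.141 -0.     0.034] F [ 0.3  0.4 -1.6] w 0.0360
delta [0.2 0.4 0.9] [ 0. -0. -0.] rows 0.0 0.0
```

Call:
carry_out:
  deltas: "-0.6 0 4 0 0 0 1;-0.6 0 8 0 0 0 1;-0.6 0 12 0 0 0 1;-0.6 0 15 0 0 0 1;-0.6 0 18 0 0 0 1;-0.6 0 20 0 0 0 1;-0.6 0 20 0 0 0 1;-0.6 0 20 0 0 0 1"

```text
time: 38.75
tool_pos: [0.5207, -0.179, 0.0855]
ee_rot: [-3.141, 0.001, 0.034]
wrist_force: [-1.9, -0.1, -1.2]
width: 0.0357
```

Run:
```python
from h import *
a=snap('top');b=snap('side')
for s in(b,): print(spindle(s,[.5204,-.1795],.034,.06,.09,half=.075,w=.016,excl=.04));ends(s,[.5204,-.1795])
plan([.522,-.1795,.072],.034)
cv2.imwrite('pics/r8.png',np.hstack([cv2.resize(a['pixels'][140:260,280:400,::-1],(400,400),interpolation=cv2.INTER_CUBIC),cv2.resize(b['pixels'][150:250,220:320,::-1],(400,400),interpolation=cv2.INTER_CUBIC)]))
```

```text
(array([ 0.5201, -0.1795]), np.float64(0.035), 49, array([-0.0739,  0.0745,  0.0862,  0.0811]), np.float64(0.0028))
  t -0.075 n 24 z50,90 [0.0813 0.0845] e -0.0016
  t 0.03 n 38 z50,90 [0.0815 0.0847] e -0.0006
  t range [-0.0996  0.1061]
t 38.85 tcp [ 0.5209 -0.1791  0.0858] [3.142e+00 1.000e-03 3.400e-02] F [-2.   0.3 -1.4] w 0.0356
delta [ 1.1  0.5 13.8] [ 0.     0.001 -0.   ] rows 0.3 0.0
```

View pics/r8.png

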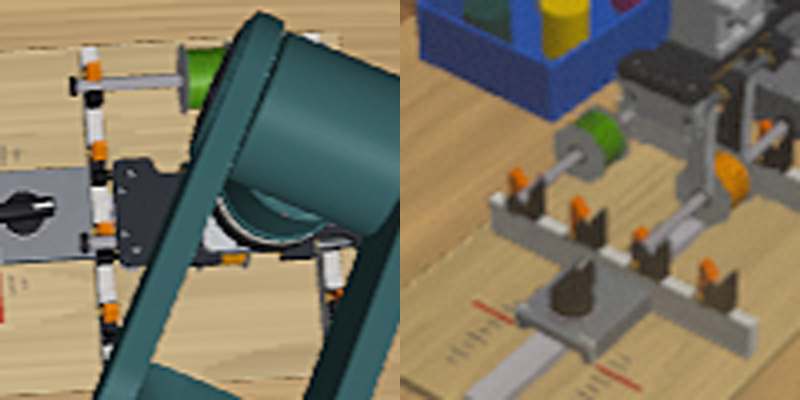

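Spindle lies in the mouths of slot 2 (button at (640,225) now behind the fork). Push down.

Call:
carry_out:
  deltas: "-0.3 0 4 0 0 0 1;-0.3 0 8 0 0 0 1;-0.3 0 11 0 0 0 1;-0.3 0 14 0 0 0 1;-0.3 0 17 0 0 0 1;-0.3 0 19 0 0 0 1;-0.3 0 19 0 0 0 1;-0.3 0 19 0 0 0 1"

```text
time: 39.52
tool_pos: [0.5218, -0.1792, 0.0705]
ee_rot: [3.141, -0.003, 0.034]
wrist_force: [-5.1, 1.5, 12.5]
width: 0.0359
```

Run:
```python
from h import *
b=snap('side')
for s in(b,): print(spindle(s,[.5204,-.1795],.034,.05,.09,half=.075,w=.016,excl=.04));ends(s,[.5204,-.1795])
plan([.522,-.1795,.072],.034)
```

```text
(array([ 0.5208, -0.1795]), np.float64(0.034), 47, array([-0.0745,  0.0737,  0.074 ,  0.0672]), np.float64(0.0028))
  t -0.075 n 26 z50,90 [0.0666 0.0694] e 0.0001
  t 0.03 n 48 z50,90 [0.0693 0.095 ] e -0.0003
  t range [-0.102   0.1049]
t 39.57 tcp [ 0.5218 -0.1792  0.0705] [ 3.141e+00 -3.000e-03  3.400e-02] F [-5.6  0.4 12.9] w 0.0355
delta [ 0.2  0.3 -1.5] [ 0.001 -0.003  0.   ] rows 0.0 0.0
```

Call:
carry_out:
  deltas: "0 0 0 0 0 0 1;0 0 -1 0 0 0 0.4;0 0 -1 0 0 0 0.4;0 0 -1 0 0 0 0.4;0 0 -1 0 0 0 0.4;0 0 -12 0 0 0 0.4;0 0 -45 0 0 0 0.4;0 0 -85 0 0 0 0.4"

```text
time: 40.23
tool_pos: [0.5186, -0.1781, 0.1493]
ee_rot: [-3.138, 0.007, 0.034]
wrist_force: [-0.0, 0.0, 1.1]
width: 0.0563
```

Call:
carry_out:
  deltas: "-3 -25 0 0 0 -0.1 0.3;-4 -60 0 0 0 -0.22 0.3;-5 -100 0 0 0 -0.34 0.3;-7 -140 0 0 0 -0.46 0.3;-8 -180 0 0 0 -0.58 0.3;-9 -220 0 0 0 -0.7 0.3;-10 -260 0 0 0 -0.82 0.3;-12 -300 0 0 0 -0.94 0.3"

```text
time: 40.9
tool_pos: [0.4985, 0.1223, 0.1525]
ee_rot: [3.141, -0.001, 0.98]
wrist_force: [0.1, 0.0, 0.4]
width: 0.066
```

Run:
```python
from h import *
a=snap('top');b=snap('side')
for s in(a,b): print(spindle(s,[.5204,-.1795],.034,.05,.085,half=.075,w=.02,excl=.03));ends(s,[.5204,-.1795])
cv2.imwrite('pics/r9.png',np.hstack([cv2.resize(a['pixels'][140:260,280:400,::-1],(400,400),interpolation=cv2.INTER_CUBIC),cv2.resize(b['pixels'][150:250,220:320,::-1],(400,400),interpolation=cv2.INTER_CUBIC)]))
cv2.imwrite('pics/t9.png',a['pixels'][:,:,::-1])
for nm,c in(('blue',(.477,.378)),):
    for s in (a,b): print(nm,spindle(s,c,1.48,.015,.04,half=.1,w=.02,excl=.025),find(s,'reel_'+nm)[:1])
plan([.4785,.375,.1],1.48)
```

```text
(array([ 0.5215, -0.1795]), np.float64(0.035), 146, array([-0.0739,  0.073 ,  0.0719,  0.0675]), np.float64(0.0028))
  t -0.075 n 73 z50,90 [0.0678 0.0704] e 0.0009
  t 0.03 n 73 z50,90 [0.0673 0.0698] e 0.001
  t range [-0.1019  0.1027]
(array([ 0.5212, -0.1795]), np.float64(0.0307), 59, array([-0.0727,  0.074 ,  0.0704,  0.0659]), np.float64(0.0029))
  t -0.075 n 27 z50,90 [0.0656 0.0695] e 0.0004
  t 0.03 n 33 z50,90 [0.0659 0.0695] e -0.0003
  t range [-0.101   0.1045]
blue (array([0.4767, 0.3752]), np.float64(1.4798), 255, array([-0.0998,  0.0987,  0.0393,  0.0308]), np.float64(0.003)) [([0.4756, 0.3798, 0.0256], 0.87)]
blue (array([0.4771, 0.3786]), np.float64(1.4773), 221, array([-0.0998,  0.0995,  0.0366,  0.0304]), np.float64(0.0031)) [([0.4785, 0.3757, 0.0246], 0.84)]
t 41.10 tcp [0.4986 0.1213 0.1522] [3.141 0.    0.976] F [-0.4 -0.8 -1.2] w 0.0659
delta [ 198.8 -158.9   52. ] [ 0.001  0.    -0.504] rows 6.2 4.0
```

View pics/r9.png

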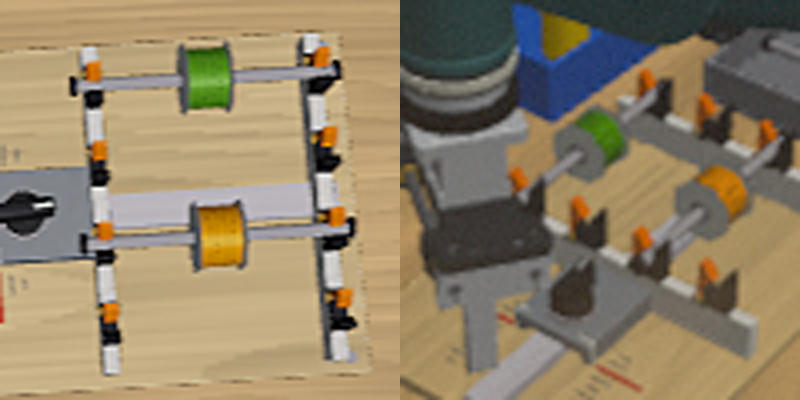

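View pics/t9.png

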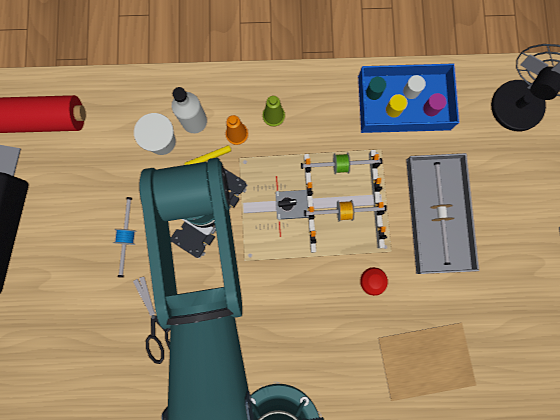

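Call:
carry_out:
  deltas: "25 -20 0 0 0 -0.1 0.3;55 -44 0 0 0 -0.2 0.3;85 -68 0 0 0 -0.3 0.3;115 -92 0 0 0 -0.4 0.3;145 -116 0 0 0 -0.5 0.3;175 -140 10 0 0 -0.504 0.3;197 -158 40 0 0 -0.504 0.3;198 -158 60 0 0 -0.504 0.3"

```text
time: 41.77
tool_pos: [0.4794, 0.3762, 0.0907]
ee_rot: [3.142, -0.002, 1.479]
wrist_force: [-0.2, -0.6, -0.3]
width: 0.0654
```

Run:
```python
from h import *
plan([.478,.375,.033],1.479)
```

```text
t 41.77 tcp [0.4794 0.3762 0.0907] [ 3.142e+00 -2.000e-03  1.479e+00] F [-0.2 -0.6 -0.3] w 0.0654
delta [-1.5 -1.3 57.7] [ 0.    -0.002  0.   ] rows 1.4 0.0
```

Call:
carry_out:
  deltas: "-1 -1 12 0 0 0 0.3;-1 -1 25 0 0 0 0.3;-1 -1 37 0 0 0 0.3;-1 -1 45 0 0 0 0.3;-1 -1 48 0 0 0 0.3;-1 -1 48 0 0 0 0.3;-1 -1 48 0 0 0 0.3;-1 -1 48 0 0 0 0.3"

```text
time: 42.43
tool_pos: [0.4791, 0.3722, 0.0451]
ee_rot: [3.14, -0.001, 1.477]
wrist_force: [-0.7, -0.5, 0.1]
width: 0.0658
```

Run:
```python
from h import *
plan([.478,.375,.034],1.479)
b=snap('side')
cv2.imwrite('pics/r10.png',cv2.resize(b['pixels'][240:360,140:260,::-1],None,fx=4,fy=4,interpolation=cv2.INTER_CUBIC))
```

```text
t 42.43 tcp [0.4791 0.3722 0.0451] [ 3.140e+00 -1.000e-03  1.477e+00] F [-0.7 -0.5  0.1] w 0.0658
delta [ 2.6 -1.4 11.1] [ 0.002 -0.001 -0.002] rows 0.3 0.0
```

View pics/r10.png

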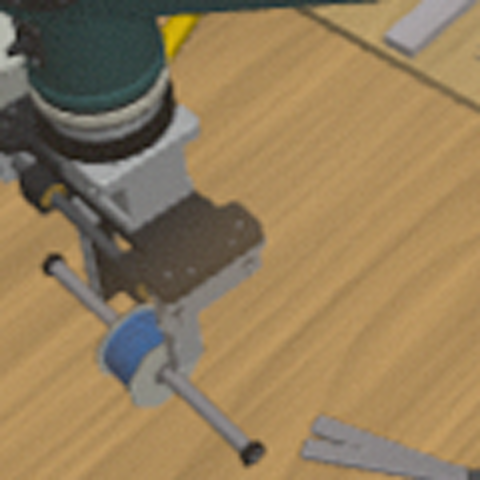

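Call:
carry_out:
  deltas: "2 -1 5 0 0 0 0.3;2 -1 10 0 0 0 0.3;2 -1 10 0 0 0 0.3;2 -1 10 0 0 0 1;2 -1 10 0 0 0 1;2 -1 10 0 0 0 1;2 -1 10 0 0 0 1;2 -1 10 0 0 0 1"

```text
time: 43.15
tool_pos: [0.4774, 0.3742, 0.0339]
ee_rot: [-3.141, -0.0, 1.478]
wrist_force: [-1.3, -0.7, 0.9]
width: 0.0358
```

Call:
carry_out:
  deltas: "0 0 0 0 0 0 1;0 0 0 0 0 0 1;0 0 -10 0 0 0 1;0 0 -30 0 0 0 1;0 0 -55 0 0 0 1;0 0 -80 0 0 0 1;0 0 -105 0 0 0 1;0 0 -120 0 0 0 1"

```text
time: 43.82
tool_pos: [0.4783, 0.3746, 0.1575]
ee_rot: [3.138, -0.003, 1.478]
wrist_force: [-0.3, 0.0, -1.0]
width: 0.0356
```

Run:
```python
from h import *
plan([.462,-.1816,.15],.034)
```

```text
t 43.82 tcp [0.4783 0.3746 0.1575] [ 3.138e+00 -3.000e-03  1.478e+00] F [-0.3  0.  -1. ] w 0.0356
delta [-555.3   35.4    6.3] [ 1.000e-03 -5.000e-03  1.444e+00] rows 13.3 11.6
```

Call:
carry_out:
  deltas: "-20 1 0 0 0 0.08 1;-55 3 0 0 0 0.18 1;-94 6 0 0 0 0.28 1;-133 8 0 0 0 0.38 1;-172 11 0 0 0 0.48 1;-211 13 0 0 0 0.58 1;-250 16 0 0 0 0.68 1;-289 18 0 0 0 0.78 1"

```text
time: 44.48
tool_pos: [0.468, 0.0828, 0.1542]
ee_rot: [3.141, -0.0, 0.693]
wrist_force: [0.6, -1.7, -1.6]
width: 0.0351
```

Run:
```python
from h import *
plan([.462,-.1816,.15],.034)
```

```text
t 44.48 tcp [0.468  0.0828 0.1542] [ 3.141 -0.     0.693] F [ 0.6 -1.7 -1.6] w 0.0351
delta [-173.6  199.6    4.3] [ 0.001 -0.001  0.659] rows 6.3 5.3
```

Call:
carry_out:
  deltas: "-25 29 0 0 0 0.1 1;-51 59 0 0 0 0.2 1;-77 89 0 0 0 0.3 1;-103 119 0 0 0 0.42 1;-129 149 2 0 0 0.54 1;-153 176 4 0 0 0.64 1;-170 196 4 0 0 0.655 1;-170 197 4 0 0 0.655 1"

```text
time: 45.15
tool_pos: [0.4641, -0.1803, 0.1498]
ee_rot: [3.139, 0.001, 0.036]
wrist_force: [-0.3, -0.0, -2.5]
width: 0.0356
```

Call:
carry_out:
  deltas: "0 0 5 0 0 0 1;0 0 15 0 0 0 1;0 0 25 0 0 0 1;0 0 32 0 0 0 1;0 0 36 0 0 0 1;0 0 36 0 0 0 1;0 0 36 0 0 0 1;0 0 36 0 0 0 1"

```text
time: 45.82
tool_pos: [0.4652, -0.1753, 0.1142]
ee_rot: [3.141, -0.001, 0.044]
wrist_force: [0.7, -0.2, -2.1]
width: 0.0359
```

Run:
```python
from h import *
a=snap('top');b=snap('side')
for s in(a,b): print(spindle(s,[.4605,-.1816],.034,.095,.113,half=.095,w=.016,excl=.04))
plan([.462,-.1816,.105],.034)
cv2.imwrite('pics/r11.png',np.hstack([cv2.resize(a['pixels'][140:260,280:400,::-1],(400,400),interpolation=cv2.INTER_CUBIC),cv2.resize(b['pixels'][150:250,220:320,::-1],(400,400),interpolation=cv2.INTER_CUBIC)]))
```

```text
(array([ 0.454 , -0.1817]), np.float64(-0.0984), 13, array([0.0855, 0.0949, 0.1123, 0.1114]), np.float64(0.0028))
(array([ 0.4658, -0.1814]), np.float64(0.0407), 88, array([-0.0943,  0.094 ,  0.1129,  0.1092]), np.float64(0.003))
t 45.92 tcp [ 0.4653 -0.1755  0.1144] [ 3.141e+00 -1.000e-03  4.300e-02] F [ 0.7  0.2 -1.5] w 0.0357
delta [-3.5  5.9  9.4] [ 0.001 -0.001  0.009] rows 0.3 0.1
```

View pics/r11.png

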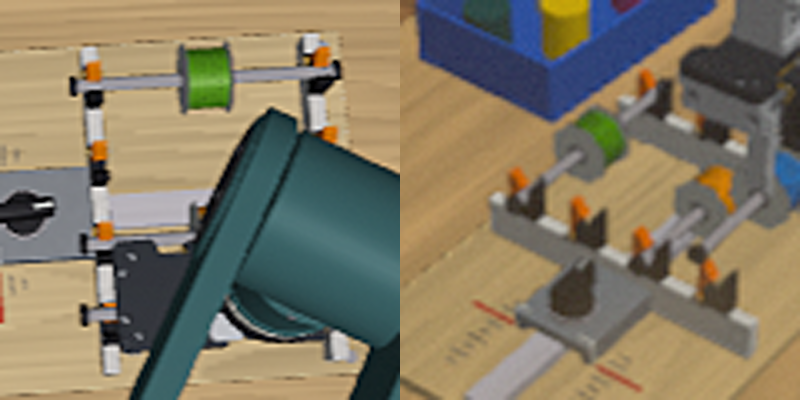

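Call:
carry_out:
  deltas: "-2 2 0 0 0 0.004 1;-5 5.5 0 0 0 0.008 1;-5 5.5 3 0 0 0.008 1;-5 5.5 6 0 0 0.008 1;-5 5.5 8 0 0 0.008 1;-5 5.5 8 0 0 0.008 1;-5 5.5 8 0 0 0.008 1;-5 5.5 8 0 0 0.008 1"

```text
time: 46.58
tool_pos: [0.4601, -0.1812, 0.1057]
ee_rot: [3.142, 0.0, 0.035]
wrist_force: [-0.6, -0.2, -2.7]
width: 0.0356
```

Run:
```python
from h import *
b=snap('side')
for s in(b,): print(spindle(s,[.4605,-.1816],.034,.088,.104,half=.095,w=.016,excl=.04))
plan([.462,-.1816,.105],.034)
```

```text
(array([ 0.4597, -0.1816]), np.float64(0.0289), 68, array([-0.094 ,  0.0932,  0.1038,  0.1008]), np.float64(0.0026))
t 46.63 tcp [ 0.4602 -0.1812  0.1058] [ 3.141 -0.     0.035] F [-0.3  0.7 -2.1] w 0.0358
delta [1.8 0.5 0.8] [ 0.    -0.     0.001] rows 0.0 0.0
```

Call:
carry_out:
  deltas: "0.8 0 4 0 0 0 1;0.8 0 8 0 0 0 1;0.8 0 12 0 0 0 1;0.8 0 15 0 0 0 1;0.8 0 18 0 0 0 1;0.8 0 20 0 0 0 1;0.8 0 20 0 0 0 1;0.8 0 20 0 0 0 1"

```text
time: 47.3
tool_pos: [0.4603, -0.1812, 0.0855]
ee_rot: [-3.141, 0.001, 0.035]
wrist_force: [-2.2, 0.1, -1.3]
width: 0.0357
```

Run:
```python
from h import *
b=snap('side')
for s in(b,): print(spindle(s,[.4605,-.1816],.034,.06,.09,half=.075,w=.016,excl=.04));ends(s,[.4605,-.1816])
plan([.4605,-.1816,.072],.034)
cv2.imwrite('pics/r12.png',cv2.resize(b['pixels'][150:250,250:350,::-1],(600,600),interpolation=cv2.INTER_CUBIC))
```

```text
(array([ 0.4602, -0.1816]), np.float64(0.0313), 55, array([-0.0738,  0.0737,  0.086 ,  0.0811]), np.float64(0.003))
  t -0.075 n 25 z50,90 [0.0811 0.0841] e -0.0021
  t 0.03 n 42 z50,90 [0.0813 0.0856] e -0.0004
  t range [-0.1019  0.1052]
t 47.35 tcp [ 0.4603 -0.1812  0.0856] [-3.141e+00  1.000e-03  3.500e-02] F [-2.2 -0.4 -0.5] w 0.0360
delta [ 0.2  0.4 13.6] [-0.     0.001  0.001] rows 0.3 0.0
```

View pics/r12.png

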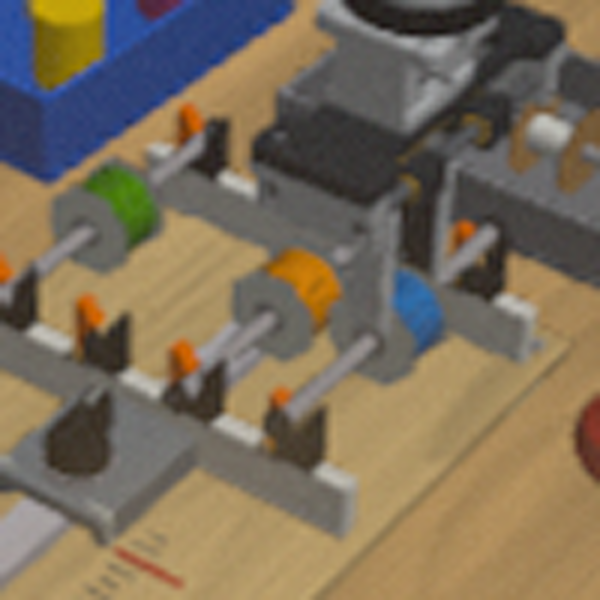

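Same state as the amber before pressing. Push.

Call:
carry_out:
  deltas: "-0.3 0 4 0 0 0 1;-0.3 0 8 0 0 0 1;-0.3 0 11 0 0 0 1;-0.3 0 14 0 0 0 1;-0.3 0 17 0 0 0 1;-0.3 0 19 0 0 0 1;-0.3 0 19 0 0 0 1;-0.3 0 19 0 0 0 1"

```text
time: 48.02
tool_pos: [0.4612, -0.1812, 0.0705]
ee_rot: [3.141, -0.002, 0.035]
wrist_force: [-7.2, 3.5, 16.0]
width: 0.0358
```

Run:
```python
from h import *
b=snap('side')
for s in(b,): print(spindle(s,[.4605,-.1816],.034,.05,.09,half=.075,w=.016,excl=.04));ends(s,[.4605,-.1816])
plan([.4605,-.1816,.072],.034)
```

```text
(array([ 0.4611, -0.1816]), np.float64(0.0247), 48, array([-0.0743,  0.0728,  0.0712,  0.0665]), np.float64(0.0027))
  t -0.075 n 24 z50,90 [0.0643 0.0681] e 0.0001
  t 0.03 n 45 z50,90 [0.0683 0.0933] e 0.0005
  t range [-0.0995  0.1083]
t 48.07 tcp [ 0.4612 -0.1812  0.0705] [ 3.141e+00 -2.000e-03  3.500e-02] F [-7.3  4.1 16.4] w 0.0356
delta [-0.7  0.4 -1.5] [ 0.001 -0.002  0.001] rows 0.0 0.0
```

Call:
carry_out:
  deltas: "0 0 0 0 0 0 1;0 0 -1 0 0 0 0.4;0 0 -1 0 0 0 0.4;0 0 -1 0 0 0 0.4;0 0 -1 0 0 0 0.4;0 0 -12 0 0 0 0.4;0 0 -45 0 0 0 0.4;0 0 -85 0 0 0 0.4"

```text
time: 48.73
tool_pos: [0.4585, -0.1801, 0.1497]
ee_rot: [-3.138, 0.007, 0.035]
wrist_force: [0.7, -0.5, 0.4]
width: 0.0564
```

Call:
carry_out:
  deltas: "-10 -20 -10 0 0 0 0.4;-30 -45 -20 0 0 0 0.4;-60 -75 -30 0 0 0 0.4;-90 -105 -30 0 0 0 0.4;-115 -140 -30 0 0 0 0.4;-130 -175 -30 0 0 0 0.4;-140 -215 -30 0 0 0 0.4;-145 -250 -30 0 0 0 0.4"

```text
time: 49.4
tool_pos: [0.3055, 0.0651, 0.1828]
ee_rot: [-3.141, -0.003, 0.033]
wrist_force: [0.0, 0.1, -0.3]
width: 0.0567
```

Run:
```python
from h import *
a=snap('top','t13.png');b=snap('side')
for c in([.4605,-.1816],[.5204,-.1795],[.6403,-.1754]):
  for s in(a,b): print(spindle(s,c,.034,.05,.085,half=.075,w=.02,excl=.03));ends(s,c)
cv2.imwrite('pics/r13.png',np.hstack([cv2.resize(a['pixels'][140:260,280:400,::-1],(400,400),interpolation=cv2.INTER_CUBIC),cv2.resize(b['pixels'][150:250,240:340,::-1],(400,400),interpolation=cv2.INTER_CUBIC)]))
plan([0,0,0],0)
```

```text
(array([ 0.4619, -0.1816]), np.float64(0.0366), 153, array([-0.0743,  0.0748,  0.0745,  0.0676]), np.float64(0.0029))
  t -0.075 n 76 z50,90 [0.0676 0.0699] e 0.0014
  t 0.03 n 78 z50,90 [0.0674 0.0702] e 0.0013
  t range [-0.1013  0.1022]
None
  t -0.075 n 0 z50,90  e 
  t 0.03 n 0 z50,90  e 
(array([ 0.5215, -0.1795]), np.float64(0.0365), 146, array([-0.0737,  0.0732,  0.0727,  0.0671]), np.float64(0.0029))
  t -0.075 n 73 z50,90 [0.067 0.07 ] e 0.001
  t 0.03 n 73 z50,90 [0.0675 0.0702] e 0.001
  t range [-0.1012  0.1025]
(array([ 0.5158, -0.1796]), np.float64(-0.08), 29, array([0.0328, 0.0739, 0.0723, 0.0665]), np.float64(0.0029))
  t -0.075 n 0 z50,90  e 
  t 0.03 n 29 z50,90 [0.0665 0.0692] e -0.0001
  t range [0.0803 0.1054]
(array([ 0.6408, -0.1754]), np.float64(0.0316), 144, array([-0.0734,  0.0743,  0.0716,  0.0667]), np.float64(0.0029))
  t -0.075 n 71 z50,90 [0.0666 0.07  ] e -0.0001
  t 0.03 n 74 z50,90 [0.0667 0.0695] e 0.0006
  t range [-0.1006  0.102 ]
(array([ 0.6398, -0.1754]), np.float64(0.0347), 55, array([-0.0742,  0.0725,  0.0707,  0.0667]), np.float64(0.0031))
  t -0.075 n 29 z50,90 [0.0665 0.0692] e -0.0013
  t 0.03 n 26 z50,90 [0.0668 0.07  ] e -0.0007
  t range [-0.1038  0.1049]
t 49.50 tcp [0.3057 0.068  0.1827] [-3.14e+00 -2.00e-03  4.60e-02] F [ 0.1 -1.  -0.4] w 0.0564
delta [-308.9   54.3  181.9] [-0.002 -0.002  0.046] rows 8.7 0.4
```

View pics/r13.png

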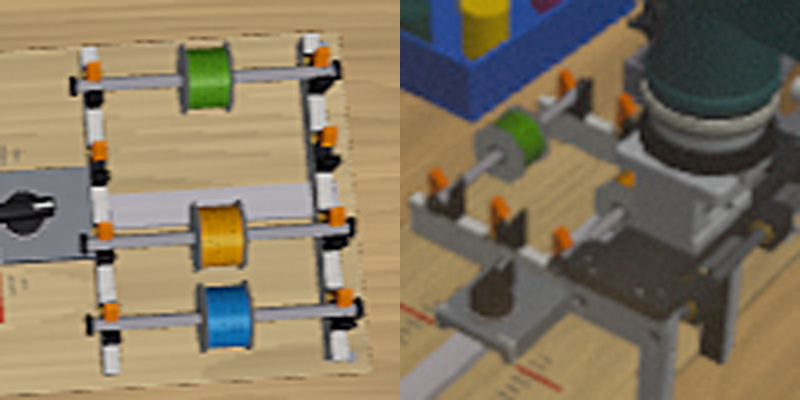

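View pics/t13.png

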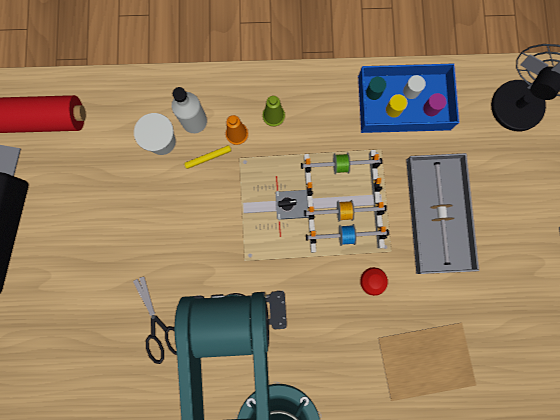

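Call:
carry_out:
  deltas: "0 -20 0 0 0 0 0.4;0 -50 -10 0 0 0 0.4;0 -80 -20 0 0 0 0.4;0 -110 -30 0 0 0 0.4;0 -140 -40 0 0 0 0.4;0 -160 -40 0 0 0 0.4;0 -160 -40 0 0 0 0.4;0 -160 -40 0 0 0 0.4"

```text
time: 50.17
tool_pos: [0.3018, 0.2232, 0.2218]
ee_rot: [3.14, 0.0, 0.036]
wrist_force: [-0.2, -0.3, 0.0]
width: 0.0563
```

Run:
```python
from h import *
a=snap('top');b=snap('side')
for c in([.4605,-.1816],[.5204,-.1795],[.6403,-.1754]):
  for s in(b,): print(spindle(s,c,.034,.05,.085,half=.075,w=.02,excl=.03));ends(s,c)
cv2.imwrite('pics/r14.png',np.hstack([cv2.resize(a['pixels'][180:240,260:320,::-1],(400,400),interpolation=cv2.INTER_CUBIC),cv2.resize(b['pixels'][160:260,220:320,::-1],(400,400),interpolation=cv2.INTER_CUBIC)]))
for n in ['reel_red','reel_blue','reel_green','reel_amber','spent_a','cone_green','cone_orange','marker','pincushion','bottle','shears','tub']: print(n,find(a,n)[:1],find(b,n)[:1])
```

```text
(array([ 0.462 , -0.1815]), np.float64(0.0185), 32, array([-0.0749, -0.0396,  0.0719,  0.0665]), np.float64(0.0029))
  t -0.075 n 32 z50,90 [0.0665 0.0696] e -0.0003
  t 0.03 n 0 z50,90  e 
  t range [-0.0996 -0.0801]
(array([ 0.5198, -0.1795]), np.float64(0.0587), 26, array([-0.0721, -0.0393,  0.0695,  0.0662]), np.float64(0.0027))
  t -0.075 n 26 z50,90 [0.0662 0.0683] e 0.0002
  t 0.03 n 0 z50,90  e 
  t range [-0.1025 -0.0805]
None
  t -0.075 n 0 z50,90  e 
  t 0.03 n 1 z50,90 [0.0668 0.0668] e 0.0055
  t range [0.0806 0.1067]
reel_red [] [([0.728, 0.2924, 0.0002], 0.58)]
reel_blue [([0.4632, -0.1765, 0.0653], 0.88)] [([0.468, -0.1816, 0.06], 0.73)]
reel_green [([0.5107, -0.4266, 0.03], 0.75)] [([0.4554, -0.1805, 0.0608], 0.53)]
reel_amber [([0.5204, -0.1744, 0.0607], 0.7)] [([0.5233, -0.1798, 0.0658], 0.51)]
spent_a [([0.5129, -0.4229, 0.03], 0.65)] []
cone_green [] [([0.7925, -0.0074, 0.0011], 0.7)]
cone_orange [([0.7476, 0.0901, 0.002], 0.97)] [([0.7525, 0.0927, 0.0009], 0.84)]
marker [([0.6814, 0.1711, 0.0059], 0.65)] [([0.6831, 0.17, 0.0022], 0.81)]
pincushion [([0.3422, -0.2521, -0.0011], 0.89)] [([0.5182, -0.4306, 0.001], 0.71)]
bottle [([0.7807, 0.207, 0.001], 0.91)] [([0.784, 0.2045, -0.0048], 0.77)]
shears [([0.2722, 0.3069, 0.0036], 0.71)] [([0.2788, 0.3141, -0.0002], 0.66)]
tub [([0.7292, 0.2885, 0.0014], 0.56)] [([0.7287, 0.2918, 0.0009], 0.95)]
```

View pics/r14.png

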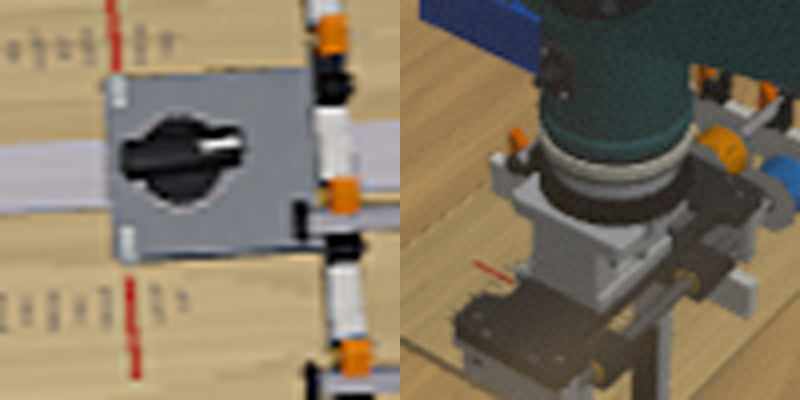

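```bash
python3 -c "
from bench import robot
print(robot.close_job(), robot.get_obs()['time'])"
```

```text
the job is handed in; nothing more can be done
the job is handed in; nothing more can be done
```

The rack is changed over and the job is handed in, after about 50 s of the 210 s allowed.

- **Used-up reel:** only one was present, in slot 2. It now lies in the grey tray.
- **Sliding end:** I undid the knob, slid the end in by the knob until the white pointers met the red marks, and clamped it with the rack empty. The knob reads about 1.5 rad, at its stop. My first grip on the knob caught its collar instead of the bar. It still turned the knob part of the way, and I then gripped the bar to finish.
- **New reels:** three were present. Green went into slot 4, amber into slot 2 and blue into slot 1. There was no red reel.

**Last checks**
- **Seating:** the measured tops of all three spindles sit at about 67 mm at both ends, which matches a fully seated axis at 62 mm. Amber and blue were pressed with 12 to 16 N. The force readings for green peaked at only about 5 N, so its seating rests on the measured height.
- **Alignment:** the pointers are still on the red marks to within about 1 mm.
- **Bystanders:** the bottle, tub, cones, shears, pincushion and marker read at their starting places in at least one camera, within the finder's error.
- **Disagreements:** in the last look the finder placed the "green reel" at the tray and at slot 1. Its only red-reel report was a weak one at the tub. It also missed a few things in one view or the other. The pictures show these are false reports, with green seated in slot 4. The arm blocked part of the side view at the end, so the final height check of both ends of every reel comes from the top camera.

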